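# Tip the desk tray into the storage box and clip its lid down

## Task

Clear the desk into the grey storage box: take the yellow tray by its tab and tip it so the erasers and sharpeners slide off into the box, put the loose stamp blocks in too, and set the tray back upright on its cork mat (at any time). When everything is in, set the white lid squarely and fully down on the box and only then snap its four clips down in opposite-corner order: one clip, then the one diagonally across from it, then the other two. Leave the cup, calculator and stapler where they are.

Things in the scene. Friction and masses are not known exactly. Their poses are not given: they have to be found in the camera images.
- box_rim (a point): middle of the mouth of a grey open storage box fixed to the desk, at rim height, 70 mm above the desk; x along the box's long side, y along its short side, z up. Outer 188 x 138 mm, rim flange 198 x 148 mm and 6 mm thick, walls and floor 4 mm, inner mouth 180 x 130 mm
- lid_grip (a point): loose white lid, 0.4 kg: middle of its blue bar handle (70 mm along lid x, 14 thick, 34 high, top 14 mm above this point). x along the long side, z up. Plate 200 x 152 x 6 mm, underside 26 mm below this point; under it a plug frame 175 x 125 mm, 8 mm deep, drops into the box mouth. When on, this point is 26 mm above box_rim, long sides parallel, either way round. On the desk it is 34 mm up
- tray_tab (a point): grasp point on the yellow tray's upright end tab (10 mm thick along tray x, 44 mm wide, top 70 mm above the tray's underside; this point at 50 mm). Tray floor 170 x 88 x 4 mm, three walls 24 mm high from the underside, the end opposite the tab open. x points from tab to open lip, z up. 0.16 kg
- tray_lip (a point): middle of the tray's open end, on the floor's top face (4 mm above the underside), 175 mm from the tab along the tray's x. Slick: the pieces start to slide at about 20 deg of tilt
- tray_mid (a point): middle of the tray's floor, on its top face (4 mm above the underside, 90 mm from the tab along x)
- mat: thin cork desk mat, 270 mm (x) x 170 mm (y), 2 mm thick, fixed; origin under its middle. The tray starts on it and belongs on it
- clip_nl (a joint): blue clip at the lid's near-left corner as named in the lid's own frame (lid x -, lid y +): 0 = open (blade points outward from the lid's long side, 34 deg upward), 2.17 = fully shut (blade hangs straight down, hook under the box rim). Over-centre: below 1.0 rad it springs back to 0, beyond 1.0 it snaps shut by itself; some 3 N down on the blade will do
- clip_nl_hinge (a point): middle of that clip's hinge axis, on the lid's long edge (lid x = -60 mm, lid y = +79 mm, 23 mm below lid_grip). Blade 26 mm wide along lid x, 4 thick, 34 long from this axis; open, its tip is 28 mm outward of and 19 mm above this axis. Axes as the lid's
- clip_nr (a joint): blue clip at the lid's near-right corner as named in the lid's own frame (lid x -, lid y -): 0 = open (blade points outward from the lid's long side, 34 deg upward), 2.17 = fully shut (blade hangs straight down, hook under the box rim). Over-centre: below 1.0 rad it springs back to 0, beyond 1.0 it snaps shut by itself; some 3 N down on the blade will do
- clip_nr_hinge (a point): middle of that clip's hinge axis, on the lid's long edge (lid x = -60 mm, lid y = -79 mm, 23 mm below lid_grip). Blade 26 mm wide along lid x, 4 thick, 34 long from this axis; open, its tip is 28 mm outward of and 19 mm above this axis. Axes as the lid's
- clip_fl (a joint): blue clip at the lid's far-left corner as named in the lid's own frame (lid x +, lid y +): 0 = open (blade points outward from the lid's long side, 34 deg upward), 2.17 = fully shut (blade hangs straight down, hook under the box rim). Over-centre: below 1.0 rad it springs back to 0, beyond 1.0 it snaps shut by itself; some 3 N down on the blade will do
- clip_fl_hinge (a point): middle of that clip's hinge axis, on the lid's long edge (lid x = +60 mm, lid y = +79 mm, 23 mm below lid_grip). Blade 26 mm wide along lid x, 4 thick, 34 long from this axis; open, its tip is 28 mm outward of and 19 mm above this axis. Axes as the lid's
- clip_fr (a joint): blue clip at the lid's far-right corner as named in the lid's own frame (lid x +, lid y -): 0 = open (blade points outward from the lid's long side, 34 deg upward), 2.17 = fully shut (blade hangs straight down, hook under the box rim). Over-centre: below 1.0 rad it springs back to 0, beyond 1.0 it snaps shut by itself; some 3 N down on the blade will do
- clip_fr_hinge (a point): middle of that clip's hinge axis, on the lid's long edge (lid x = +60 mm, lid y = -79 mm, 23 mm below lid_grip). Blade 26 mm wide along lid x, 4 thick, 34 long from this axis; open, its tip is 28 mm outward of and 19 mm above this axis. Axes as the lid's
- eraser1_c (a point): centre of a blue and white eraser on the tray, 38 x 22 x 16 mm (x, y, z), 24 g
- eraser2_c (a point): centre of a red and white eraser on the tray, 38 x 22 x 16 mm (x, y, z), 24 g
- sharp1_c (a point): centre of the green pencil sharpener on the tray, 28 x 22 x 18 mm (x, y, z), 20 g; may be absent
- sharp2_c (a point): centre of the orange pencil sharpener on the tray, 28 x 22 x 18 mm (x, y, z), 20 g; may be absent
- stamp1_c (a point): centre of a wooden stamp block with a red top, loose on the desk, 46 x 26 x 28 mm (x, y, z), 35 g
- stamp2_c (a point): centre of a wooden stamp block with a green top, loose on the desk, 46 x 26 x 28 mm (x, y, z), 35 g
- stamp3_c (a point): centre of a wooden stamp block with a blue top, loose on the desk, 46 x 26 x 28 mm (x, y, z), 35 g; may be absent
- saucer: bystander: coffee cup on its saucer, 90 to 125 mm across, 61 mm high; origin under it
- calculator: bystander: grey calculator, 150 x 90 x 16 mm; origin under it
- stapler: bystander: red stapler, 130 mm long, 50 mm high; origin under it

How it is judged:
On the way, in this order (a step that is already met when the one before it is completed fails the run):
1. the tray is tipped (over 0.35 rad) with its lip over the box and an eraser has slid into the box (angle between tray_mid's own z axis and vertical above 0.35 rad and horizontal distance between tray_lip and box_rim below 0.12 m and ((x of eraser1_c in the frame of box_rim between -0.094 and 0.094 m and y of eraser1_c in the frame of box_rim between -0.069 and 0.069 m and z of eraser1_c in the frame of box_rim between -0.07 and -0.004 m) or (x of eraser2_c in the frame of box_rim between -0.094 and 0.094 m and y of eraser2_c in the frame of box_rim between -0.069 and 0.069 m and z of eraser2_c in the frame of box_rim between -0.07 and -0.004 m))).
2. every piece is in the box and the lid is fully seated on it, all four clips still open (x of eraser1_c in the frame of box_rim between -0.094 and 0.094 m and y of eraser1_c in the frame of box_rim between -0.069 and 0.069 m and z of eraser1_c in the frame of box_rim between -0.07 and -0.004 m and x of eraser2_c in the frame of box_rim between -0.094 and 0.094 m and y of eraser2_c in the frame of box_rim between -0.069 and 0.069 m and z of eraser2_c in the frame of box_rim between -0.07 and -0.004 m and x of sharp1_c in the frame of box_rim between -0.094 and 0.094 m and y of sharp1_c in the frame of box_rim between -0.069 and 0.069 m and z of sharp1_c in the frame of box_rim between -0.07 and -0.004 m and x of sharp2_c in the frame of box_rim between -0.094 and 0.094 m and y of sharp2_c in the frame of box_rim between -0.069 and 0.069 m and z of sharp2_c in the frame of box_rim between -0.07 and -0.004 m and x of stamp1_c in the frame of box_rim between -0.094 and 0.094 m and y of stamp1_c in the frame of box_rim between -0.069 and 0.069 m and z of stamp1_c in the frame of box_rim between -0.07 and -0.004 m and x of stamp2_c in the frame of box_rim between -0.094 and 0.094 m and y of stamp2_c in the frame of box_rim between -0.069 and 0.069 m and z of stamp2_c in the frame of box_rim between -0.07 and -0.004 m and x of stamp3_c in the frame of box_rim between -0.094 and 0.094 m and y of stamp3_c in the frame of box_rim between -0.069 and 0.069 m and z of stamp3_c in the frame of box_rim between -0.07 and -0.004 m and horizontal distance between lid_grip and box_rim below 0.008 m and z of lid_grip in the frame of box_rim between 0.02 and 0.0305 m and angle between lid_grip's own z axis and vertical below 0.06 rad and value of joint each of clip_nl, clip_nr, clip_fl, clip_fr below 0.7 rad), for 0.2 s.
3. one diagonal pair of clips is shut while the other pair still stands open (((value of joint each of clip_nl, clip_fr above 1.85 rad and value of joint each of clip_nr, clip_fl below 0.7 rad) or (value of joint each of clip_nr, clip_fl above 1.85 rad and value of joint each of clip_nl, clip_fr below 0.7 rad))), for 0.1 s.
At the end, for the whole second after the job is handed in: Every piece present lies inside the box; the lid is seated (within 8 mm of the mouth's centre, under 4.5 mm up, level within 0.06 rad); all four clips are shut (over 1.85 rad); the tray stands upright on the desk mat, its middle within 60 mm of the mat's middle (x of eraser1_c in the frame of box_rim between -0.094 and 0.094 m and y of eraser1_c in the frame of box_rim between -0.069 and 0.069 m and z of eraser1_c in the frame of box_rim between -0.07 and -0.004 m and x of eraser2_c in the frame of box_rim between -0.094 and 0.094 m and y of eraser2_c in the frame of box_rim between -0.069 and 0.069 m and z of eraser2_c in the frame of box_rim between -0.07 and -0.004 m and x of sharp1_c in the frame of box_rim between -0.094 and 0.094 m and y of sharp1_c in the frame of box_rim between -0.069 and 0.069 m and z of sharp1_c in the frame of box_rim between -0.07 and -0.004 m and x of sharp2_c in the frame of box_rim between -0.094 and 0.094 m and y of sharp2_c in the frame of box_rim between -0.069 and 0.069 m and z of sharp2_c in the frame of box_rim between -0.07 and -0.004 m and x of stamp1_c in the frame of box_rim between -0.094 and 0.094 m and y of stamp1_c in the frame of box_rim between -0.069 and 0.069 m and z of stamp1_c in the frame of box_rim between -0.07 and -0.004 m and x of stamp2_c in the frame of box_rim between -0.094 and 0.094 m and y of stamp2_c in the frame of box_rim between -0.069 and 0.069 m and z of stamp2_c in the frame of box_rim between -0.07 and -0.004 m and x of stamp3_c in the frame of box_rim between -0.094 and 0.094 m and y of stamp3_c in the frame of box_rim between -0.069 and 0.069 m and z of stamp3_c in the frame of box_rim between -0.07 and -0.004 m and horizontal distance between lid_grip and box_rim below 0.008 m and z of lid_grip in the frame of box_rim between 0.02 and 0.0305 m and angle between lid_grip's own z axis and vertical below 0.06 rad and value of joint each of clip_nl, clip_nr, clip_fl, clip_fr above 1.85 rad and horizontal distance between tray_mid and mat below 0.06 m and angle between tray_mid's own z axis and vertical below 0.08 rad and height (world z) of tray_mid below 0.014 m); the robot touches nothing.
It fails at once if a bystander (cup, calculator, stapler) is pushed more than 30 mm (distance of any of saucer, calculator, stapler from where it was at the start of the episode above 0.03 m).
Of sharp1, sharp2, stamp3 only 1 to 3 are there at a start; the rules pass over those that are not, and their reading is None.
At some moment in a run one of stamp1, stamp2, stamp3 may be knocked a few centimetres aside while the robot is not near it.
It also fails if it takes over 210 s, if anything falls off the work surface, if the arm or the gripper's body presses on something with over 40 N, if the wrist force passes 120 N, or if a joint passes its speed limit or range.

## Robot

A 6-joint arm with a two-finger parallel gripper is mounted at the origin on the work surface. World frame = base frame: x ahead of the robot, y to its left, z up, the work surface at z = 0. Lengths are in m, angles in rad, forces in N, time in s.
With the tool pointing down it reaches from about 0.4 to 0.825 m from the base axis. Payload 7 kg.
Tool frame: the origin (TCP) lies between the finger pads; the fingertips stand 14 mm ahead of it and the grasp point (between the pads) lies 5 mm behind it (tip_extent is the distance from the TCP to the fingertips, in m); z points along the fingers, y is the line along which they close (so a half turn about z gives the same grasp; the last joint's range is limited). The gripper opens to 85 mm and grips with 20 to 120 N. Pads are 22 mm wide; open, the fingers measure 114 mm over their backs; the gripper's body (76 mm by 85 mm) begins 54 mm behind the grasp point. The pads swing forward as they close: fully open they stand 13 mm farther back than shut.
Start: joints at [-1.049, 0.359, 0.012, 0, -1.224, -0.288], TCP at [0.156, -0.657, 0.245] pointing down, gripper open.
Joint ranges: [-3.07, 3.07], [-1.43, 2.12], [-1.02, 1.25], [-3.03, 1.67], [-3.05, -0], [-3.03, 3.03]. Speed limits (rad/s): [2.39, 2.39, 3.01, 3.14, 3.14, 3.14].

## Interface

Orientations are given as a 3x3 rotation matrix whose columns are the frame's x, y, z axes.
In Python, from rig import * gives the robot as it stands.
- The arm moves only by the tool drive_tool, never from a script. Its argument "increments" is a list of rows, each a list of 3 entries, a list of its own where there are three numbers: the turn, a rotation vector about the tool's x, y, z in degrees, then the shift along the tool's x, y, z in m, then the opening in per cent of the stroke, from 0 (shut) to 100 (fully open). In form: [[[rx, ry, rz], [dx, dy, dz], grip], ...]. A call has exactly 8 rows; each row is the pose to reach, as a shift and turn from the pose commanded when the call began, along the tool's axes at that moment; what a row does not reach only later rows make up. A row lasts 1/12 s, in which the tool goes at most 41.7 mm and 7.16 degrees, less where a joint would pass 70% of its speed; a pose out of reach is approached as far as the arm can. A call with a gripper value outside its range is refused whole. The fingers move at their own pace and stop on an object; the grip force is fixed at half the most. Time passes only in rows, so rows that repeat a pose let the fingers close, or fill a call up. It gives the time, the measured TCP pose, the force, the opening and the grip force at its end, in the units of the state.
- read_state(): the state, without advancing time (a new reading comes with each control period).
- snapshot(name): name is "scene" or "top" or "wrist"; returns a dict with "image" (420x560x3 uint8, blue, green, red), "fx", "fy", "cx", "cy" (pixels), "camera_from_world" (4x4, takes a point from world to camera coordinates); the wrist camera has in their place "tool_from_camera" (4x4, takes a point from camera to tool coordinates, whose origin is the TCP and whose axes are the flange's). Camera axes: x right, y down, z forward; pixel columns grow to the right and rows downward; lengths in m; the calibration is good to about 2 mm. The wrist camera is an equidistant fisheye: a pixel r from the principal point sees the ray r / f radians off the axis. A picture is of the moment at which its call begins: read the wrist's pose just before it. There is no depth.
- finish_job(): hands the job in; it is judged then, once.
Trained networks look in a picture, given as the dict that the camera call returned (one of the last four; its "shot" number tells which), for a name from the list of things; names that differ only in an ending like _2 or _b are one class to them, and where a whole thing is asked for, a point or a joint stands for the part that bears it (a point fixed in the world has none). Each returns a list of dicts, best first, with "score" (0 to 1); they miss things now and then, are a little off and sometimes report something else, mostly with a low value. They report only what shows in the picture. A call takes as long as a camera call.
- find_in(picture, label): "rect" ([left, top, right, bottom] as shares, 0 to 1, of the picture: columns of its width, rows of its height, round what is visible of it).
The state is a dict: "time_s": time; "joints": joint angles; "joint_vel": joint speeds; "joint_efforts": joint torques, N m; "ee_pos": TCP position; "eef_rot": TCP orientation; "ft_force": force on the tool from outside, world axes, zero at the start; "torque": the same for the moment, N m; "width": opening from 0.0 (shut) to 1.0 (fully open); "finger_force": force on a finger pad.
Only numpy, scipy, OpenCV 4.12 (cv2) and the standard library are available. Lean on these libraries where they do the work, as an engineer would, in place of code of your own. Each camera call takes 0.05 s, during which the arm holds its last target. There are 200 camera calls.

## Working session

There is one attempt and no reset: what is moved stays moved. The work goes in short steps, Python scripts to look and compute and a tool call to move; the robot and the scene stay as the last step left them, time stands still between calls to the robot, and variables do not carry over. Pictures are saved under pics/ and viewed, at most 14 in all, crops included, and the job is handed in when it is done.

Besides the shell and the picture viewer there is one more tool, called after "Request:" by a JSON object that holds its "op" and its "data". drive_tool: Moves the arm, as the interface text tells. Its arguments: {"type":"object","properties":{"increments":{"type":"array"}},"required":["increments"]}

```bash
ls; mkdir -p pics
cat > h.py <<'E'
from rig import *
import numpy as np, cv2
def ray(p,u,v):
    T=np.array(p["camera_from_world"]);R=T[:3,:3];t=T[:3,3]
    d=R.T@np.array([(u-p["cx"])/p["fx"],(v-p["cy"])/p["fy"],1]);return -R.T@t,d
def onz(p,u,v,z):
    o,d=ray(p,u,v);return (o+d*(z-o[2])/d[2])
def proj(p,X):
    T=np.array(p["camera_from_world"]);c=T[:3,:3]@np.array(X)+T[:3,3]
    return p["fx"]*c[0]/c[2]+p["cx"],p["fy"]*c[1]/c[2]+p["cy"]
def see(name,labels,k=1):
    p=snapshot(name);out={}
    for l in labels:
        r=find_in(p,l);out[l]=[(round(q["score"],2),[round(float(a*b),1) for a,b in zip(q["rect"],(560,420,560,420))]) for q in r[:k]]
    return p,out
E
python3 - <<'E'
from h import *
s=read_state();print(s["time_s"],s["ee_pos"],s["width"],s["eef_rot"])
for n in("top","scene"):
    p,o=see(n,["box_rim","lid_grip","tray_tab","eraser1_c","eraser2_c","sharp1_c","sharp2_c","stamp1_c","stamp2_c","stamp3_c","mat","saucer","calculator","stapler"])
    cv2.imwrite(f"pics/{n}0.png",p["image"])
    T=np.array(p["camera_from_world"]);print(n,p["fx"],p["cx"],p["cy"],-T[:3,:3].T@T[:3,3],T[:3,:3].round(3).tolist())
    for k,v in o.items():
        print(k,v,[onz(p,(q[1][0]+q[1][2])/2,(q[1][1]+q[1][3])/2,.02).round(3).tolist() for q in v])
print(read_state()["time_s"])
E
```

```text
pics
0.0 [ 0.15624338 -0.65620515  0.24438859] 1.0017020073900664 [[-9.72827901e-01 -2.31528894e-01 -4.95586635e-04]
 [-2.31529391e-01  9.72826685e-01  1.54347574e-03]
 [ 1.24760671e-04  1.61627914e-03 -9.99998686e-01]]
top 462.41773443188936 281.9577199335953 214.06570342895148 [0.51487984 0.03534027 1.23870557] [[0.01, -1.0, 0.002], [-0.999, -0.01, -0.054], [0.054, -0.001, -0.999]]
box_rim [(0.92, [238.3, 198.5, 302.3, 279.5])] [[0.515, 0.064, 0.02]]
lid_grip [(0.56, [126.5, 208.2, 218.6, 289.8])] [[0.486, 0.321, 0.02]]
tray_tab [(0.81, [412.4, 208.9, 455.4, 284.4])] [[0.499, -0.367, 0.02]]
eraser1_c [(0.64, [421.6, 242.7, 433.1, 257.7])] [[0.489, -0.349, 0.02]]
eraser2_c [] []
sharp1_c [(0.36, [193.9, 129.0, 239.1, 174.1])] [[0.745, 0.209, 0.02]]
sharp2_c [(0.73, [412.7, 208.6, 452.6, 281.8])] [[0.502, -0.363, 0.02]]
stamp1_c [(0.64, [365.1, 228.1, 377.1, 247.4])] [[0.52, -0.201, 0.02]]
stamp2_c [(0.62, [367.8, 187.0, 386.9, 203.1])] [[0.633, -0.218, 0.02]]
stamp3_c [] []
mat [(0.87, [395.9, 188.6, 464.3, 294.8])] [[0.512, -0.357, 0.02]]
saucer [(0.83, [194.3, 125.6, 241.4, 172.3]
[... 526 characters left out ...]
)] [[0.513, -0.37, 0.02]]
eraser1_c [(0.45, [151.4, 313.6, 166.6, 326.6])] [[0.484, -0.352, 0.02]]
eraser2_c [(0.73, [153.1, 339.5, 175.4, 359.9])] [[0.536, -0.394, 0.02]]
sharp1_c [(0.74, [170.0, 327.5, 184.1, 342.8])] [[0.539, -0.355, 0.02]]
sharp2_c [] []
stamp1_c [(0.57, [206.3, 266.0, 224.1, 291.2])] [[0.527, -0.207, 0.02]]
stamp2_c [(0.73, [241.2, 293.2, 256.2, 320.7])] [[0.632, -0.219, 0.02]]
stamp3_c [] []
mat [(0.71, [97.8, 269.0, 239.0, 408.3])] [[0.528, -0.371, 0.02]]
saucer [(0.91, [360.3, 177.2, 407.9, 221.4])] [[0.756, 0.202, 0.02]]
calculator [(0.64, [320.5, 245.3, 390.5, 298.1])] [[0.79, -0.014, 0.02]]
stapler [(0.76, [265.9, 315.6, 319.3, 367.2])] [[0.755, -0.229, 0.02]]
1.5
```

View pics/top0.png

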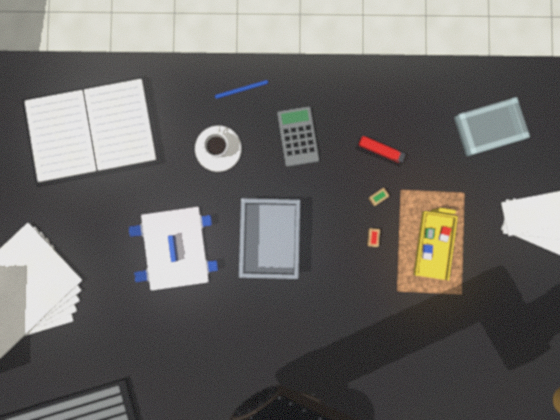

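View pics/scene0.png

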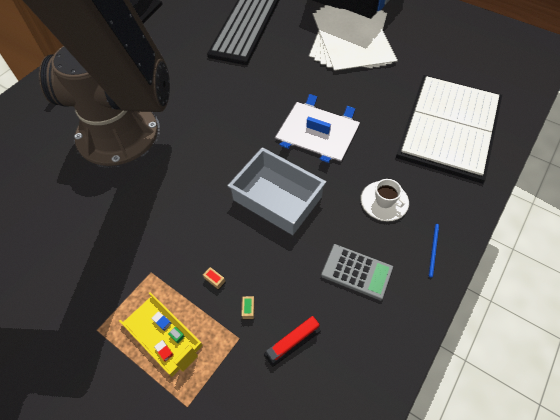

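The top view shows the box at about (270,238), the lid with its handle at (177,247), and the tray on the cork at (436,245) with its tab at the top end (447,212). The loose stamps are red at (374,238) and green at (379,197). On the tray are blue and red erasers and one green sharpener; I see no orange sharpener and no blue stamp. Next I'll fit poses to silhouettes in both views.

```bash
cat > fit.py <<'E'
from h import *
from scipy.optimize import minimize
def cub(cx,cy,lx,ly,z0,z1): return [(cx+a*lx/2,cy+b*ly/2,z) for a in(-1,1) for b in(-1,1) for z in(z0,z1)]
# models in object frame (x,y), world z
M={"box":cub(0,0,.198,.148,.064,.07)+cub(0,0,.188,.138,0,.07),
 "lid":cub(0,0,.2,.152,.008,.014),
 "tray":cub(.09,0,.17,.088,.002,.026)+cub(0,0,.01,.044,.002,.072),
 "stamp":cub(0,0,.046,.026,0,.028)}
def mask(im,kind):
    h,s,v=cv2.split(cv2.cvtColor(im,cv2.COLOR_BGR2HSV))
    if kind=="tray": return ((h>22)&(h<36)&(s>140)&(v>70))
    if kind=="lid": return ((s<45)&(v>120))
    if kind=="box": return ((v>55)&(s<120))
    return (v>75)
def hull(im,kind,roi):
    m=np.zeros(im.shape[:2],np.uint8);x0,y0,x1,y1=[int(a) for a in roi]
    m[y0:y1,x0:x1]=mask(im,kind)[y0:y1,x0:x1]*255
    if kind=="tray":m=cv2.morphologyEx(m,cv2.MORPH_CLOSE,np.ones((5,5)))
    c=max(cv2.findContours(m,0,2)[0],key=cv2.contourArea)
    return cv2.convexHull(c).astype(np.float32)
def fit(views,kind,x0,dz=0):
    def cost(q,full=False):
        c,s=np.cos(q[2]),np.sin(q[2]);J=[]
        for p,H in views:
            P=cv2.convexHull(np.array([proj(p,(q[0]+c*a-s*b,q[1]+s*a+c*b,z+dz)) for a,b,z in M[kind]],np.float32))
            i=cv2.intersectConvexConvex(P,H)[0];J.append(i/(cv2.contourArea(P)+cv2.contourArea(H)-i))
        return J if full else -sum(J)
    best=min((minimize(cost,np.array(x0)+[0,0,d],method="Nelder-Mead",options=dict(initial_simplex=np.array(x0)+[0,0,d]+np.array([[0,0,0],[.01,0,0],[0,.01,0],[0,0,.15]]),xatol=1e-5,fatol=1e-6)) for d in(-.15,0,.15)),key=lambda r:r.fun)
    return best.x,cost(best.x,True)
E
cat > m1.py <<'E'
from fit import *
a=snapshot("top");b=snapshot("scene")
J=[("box",(.515,.064,0),(228,190,312,290),(222,143,335,240)),
("lid",(.486,.32,.05),(122,200,222,296),(270,90,364,166)),
("tray",(.56,-.38,3.3),(400,190,464,294),(100,270,238,405)),
("stamp",(.52,-.203,0),(360,222,383,253),(198,258,232,298)),
("stamp",(.633,-.218,1),(364,182,392,208),(235,286,262,326))]
for k,x,ra,rb in J:
    v=[(a,hull(a["image"],k,ra)),(b,hull(b["image"],k,rb))]
    x,j=fit(v,k,x);print(k,x.round(4),np.round(j,3),"single:",*[fit([w],k,x)[0].round(4) for w in v])
E
python3 m1.py
```

```text
box [ 0.5159  0.0657 -0.0117] [0.561 0.975] single: [0.4882 0.0787 0.0093] [ 0.516   0.0657 -0.0119]
lid [0.4873 0.3184 0.1502] [0.933 0.98 ] single: [0.488  0.3178 0.1525] [0.4872 0.3186 0.1502]
tray [ 0.5906 -0.3843  2.992 ] [0.954 0.975] single: [ 0.5921 -0.3838  3.0147] [ 0.5892 -0.3832  2.9973]
stamp [ 0.5218 -0.2064 -0.1169] [0.805 0.859] single: [ 0.5221 -0.2085 -0.0473] [ 0.5192 -0.2052 -0.1441]
stamp [ 0.6286 -0.2213  2.2152] [0.803 0.864] single: [ 0.6301 -0.2218  2.2954] [ 0.6263 -0.2184  2.2182]
```

```bash
cat > plan.py <<'E'
from h import *
from scipy.spatial.transform import Rotation as Ro
def down(yaw): # tool y at world angle yaw, z down
    y=np.array([np.cos(yaw),np.sin(yaw),0]);z=np.array([0,0,-1.]);return np.column_stack([np.cross(y,z),y,z])
def plan(W,start=None):
    s=read_state()
    p,R=start or (np.array(s["ee_pos"]),np.array(s["eef_rot"]))
    for q,S in W:
        q=np.array(q)
        print("rot",Ro.from_matrix(R.T@S).as_rotvec(degrees=True).round(1),"shift",(R.T@(q-p)).round(4)); p,R=q,S
E
python3 - <<'E'
from plan import *
s=read_state();p0=s["ee_pos"];
plan([((.37,-.52,.22),down(1.804+.593)),((.591,-.384,.15),down(2.992)),((.591,-.384,.046),down(2.992))])
E
```

```text
rot [  0.   -0.  -33.9] shift [-0.2395  0.0834  0.0253]
rot [  0.    0.  -34.1] shift [-0.2498 -0.0704  0.07  ]
rot [0. 0. 0.] shift [0.    0.    0.104]
```

Request:
{"op": "drive_tool", "data": {"increments": [[[0,0,-5],[-0.03,0.01,0.003],100],[[0,0,-10],[-0.07,0.024,0.007],100],[[0,0,-15],[-0.105,0.037,0.011],100],[[0,0,-20],[-0.14,0.049,0.015],100],[[0,0,-25],[-0.175,0.061,0.018],100],[[0,0,-30],[-0.21,0.073,0.022],100],[[0,0,-33.9],[-0.2395,0.0834,0.0253],100],[[0,0,-33.9],[-0.2395,0.0834,0.0253],100]]}}

```text
time_s: 2.27
ee_pos: [0.3741, -0.5172, 0.2193]
eef_rot: [[-0.672, -0.74, 0.0], [-0.74, 0.672, 0.001], [-0.001, 0.0, -1.0]]
ft_force: [-0.4, 0.2, -0.1]
width: 1.001
finger_force: 0.0
```

Request:
{"op": "drive_tool", "data": {"increments": [[[0,0,-5],[-0.03,-0.008,0.008],100],[[0,0,-10],[-0.07,-0.02,0.02],100],[[0,0,-15],[-0.105,-0.03,0.03],100],[[0,0,-20],[-0.14,-0.04,0.04],100],[[0,0,-25],[-0.18,-0.05,0.05],100],[[0,0,-30],[-0.215,-0.06,0.06],100],[[0,0,-34.1],[-0.2498,-0.0704,0.07],100],[[0,0,-34.1],[-0.2498,-0.0704,0.07],100]]}}

```text
time_s: 2.93
ee_pos: [0.5952, -0.3805, 0.147]
eef_rot: [[-0.142, -0.99, -0.002], [-0.99, 0.142, 0.001], [-0.001, 0.002, -1.0]]
ft_force: [-1.4, -1.3, -1.5]
width: 1.001
finger_force: 0.0
```

Run:
```python
from plan import *
p=snapshot("wrist");cv2.imwrite("pics/w1.png",p["image"])
s=read_state();print(s["ee_pos"],s["joints"],np.array(p["tool_from_camera"]).round(4).tolist(),p["fx"],p["cx"],p["cy"])
plan([((.591,-.384,.046),down(2.992))])
```

```text
[ 0.59315414 -0.38190219  0.14790201] [-2.96812277e-01  4.75289737e-01 -3.50979655e-02 -2.50916044e-04
 -1.06282716e+00  1.50898881e-01] [[-0.0002, -0.9517, -0.307, 0.0784], [1.0, -0.0003, 0.0, 0.0], [-0.0001, -0.307, 0.9517, -0.1279], [0.0, 0.0, 0.0, 1.0]] 325.19226210127806 285.64056515655255 208.15608574198808
rot [0.1 0.  0.2] shift [0.0024 0.0016 0.1019]
```

View pics/w1.png

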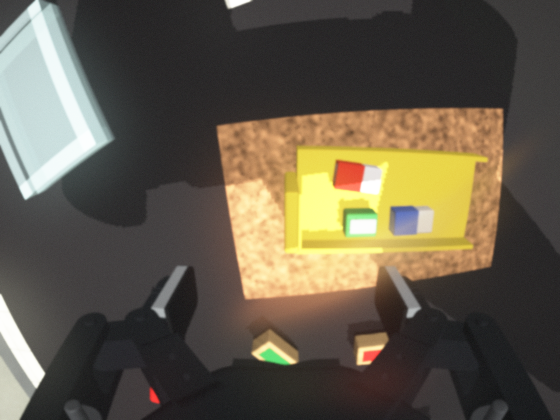

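The wrist view shows the tray at (390,200) with its tab at (292,210), the green stamp at (275,350) and the red one at (373,350). I'll check the projection of the expected tab.

```bash
cat >> h.py <<'E'
def wproj(p,st,X):
    R=np.array(st["eef_rot"]);t=R.T@(np.array(X)-np.array(st["ee_pos"]))
    T=np.array(p["tool_from_camera"]);c=T[:3,:3].T@(t-T[:3,3])
    r=np.hypot(c[0],c[1]);th=np.arctan2(r,c[2]);return p["fx"]*th*c[0]/r+p["cx"],p["fy"]*th*c[1]/r+p["cy"]
def wray(p,st,u,v,z):
    a,b=(u-p["cx"])/p["fx"],(v-p["cy"])/p["fy"];th=np.hypot(a,b)
    d=np.array([np.sin(th)*a/th,np.sin(th)*b/th,np.cos(th)])
    T=np.array(p["tool_from_camera"]);R=np.array(st["eef_rot"])
    d=R@T[:3,:3]@d;o=np.array(st["ee_pos"])+R@T[:3,3];return o+d*(z-o[2])/d[2]
E
python3 - <<'E'
from h import *
st=read_state();p=snapshot("wrist")
for n,x in dict(tabtop=(.591,-.384,.072),under=(*np.array(st["ee_pos"])[:2],.072)).items(): print(n,wproj(p,st,x))
for u,v,z in [(292,172,.072),(292,250,.072),(475,157,.026),(473,247,.026),(298,150,.026)]: print(wray(p,st,u,v,z))
c=cv2.resize(p["image"][130:270,260:500],None,fx=3,fy=3);cv2.imwrite("pics/w1c.png",c)
E
```

```text
tabtop (np.float64(288.06866273357593), np.float64(222.71269607522368))
under (np.float64(285.3401449463519), np.float64(226.04869929301015))
[ 0.58356364 -0.41776188  0.072     ]
[ 0.59119719 -0.36364071  0.072     ]
[ 0.42286566 -0.40183331  0.026     ]
[ 0.42113597 -0.31457259  0.026     ]
[ 0.57686814 -0.42487646  0.026     ]
```

View pics/w1c.png

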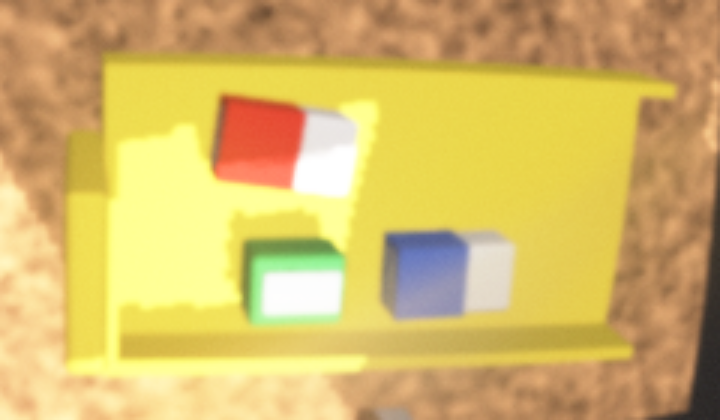

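Request:
{"op": "drive_tool", "data": {"increments": [[[0,0,0],[0.0024,0.0016,0.03],100],[[0,0,0],[0.0024,0.0016,0.06],100],[[0,0,0],[0.0024,0.0016,0.09],100],[[0,0,0],[0.0024,0.0016,0.102],100],[[0,0,0],[0.0024,0.0016,0.102],60],[[0,0,0],[0.0024,0.0016,0.102],30],[[0,0,0],[0.0024,0.0016,0.102],0],[[0,0,0],[0.0024,0.0016,0.102],0]]}}

```text
time_s: 3.7
ee_pos: [0.5904, -0.3871, 0.0505]
eef_rot: [[-0.15, -0.989, 0.003], [-0.989, 0.15, -0.001], [0.001, -0.003, -1.0]]
ft_force: [-0.4, 0.6, -1.1]
width: 0.457
finger_force: 0.0
```

Request:
{"op": "drive_tool", "data": {"increments": [[[0,0,0],[0,0,0],0],[[0,0,0],[0,0,0],0],[[0,0,0],[0,0,0],0],[[0,0,0],[0,0,0],0],[[0,0,0],[0,0,0],0],[[0,0,0],[0,0,0],0],[[0,0,0],[0,0,0],0],[[0,0,0],[0,0,0],0]]}}

```text
time_s: 4.37
ee_pos: [0.59, -0.3866, 0.0495]
eef_rot: [[-0.149, -0.989, 0.002], [-0.989, 0.149, -0.001], [0.001, -0.002, -1.0]]
ft_force: [-1.0, 1.3, 7.2]
width: 0.111
finger_force: 59.5
```

Run:
```python
from plan import *
Y=2.992;th=np.radians(38)
def tilt(yaw,th): return down(yaw)@Ro.from_rotvec([th,0,0]).as_matrix()
# final: tray level yaw pi-.012 ; lip target
yw=np.pi-.012
def tcp(lip,yaw,th):
    R=tilt(yaw,th); # tool y=tray x ; tool -z = tray z ; tcp about 1 mm below? tab point: lip = tab+.175 tx -.046 tz
    tx,tz=R[:,1],-R[:,2]; tab=np.array(lip)-.175*tx+.046*tz
    return tab-.006*tz
s=read_state();print(s["ee_pos"],s["width"])
p=np.array(s["ee_pos"]);R=np.array(s["eef_rot"])
end=tcp((.535,.066,.12),yw,th);lev=tcp((.50,.066,.15),yw,0)
print(end,lev)
plan([(p+[0,0,.12],R),(lev/2+(p+[0,0,.12])/2,down((Y+yw)/2)),(lev,down(yw)),(end,tilt(yw,th))])
```

```text
[ 0.59002532 -0.38659523  0.04948371] 0.1107465461807824
[0.64826727 0.06464073 0.25926119] [0.6749874  0.06390005 0.19      ]
rot [0. 0. 0.] shift [ 1.0e-04 -2.0e-04 -1.2e-01]
rot [-0.1 -0.  -3.9] shift [-0.2291 -0.0085 -0.0104]
rot [ 0.   0.  -3.9] shift [-0.2279 -0.0242 -0.0103]
rot [38. -0.  0.] shift [-0.0004  0.0267 -0.0693]
```

Request:
{"op": "drive_tool", "data": {"increments": [[[0,0,0],[0,0,-0.004],0],[[0,0,0],[0,0,-0.014],0],[[0,0,0],[0,0,-0.034],0],[[0,0,0],[0,0,-0.06],0],[[0,0,0],[0,0,-0.085],0],[[0,0,0],[0,0,-0.107],0],[[0,0,0],[0,0,-0.118],0],[[0,0,0],[0,0,-0.12],0]]}}

```text
time_s: 5.03
ee_pos: [0.5903, -0.3868, 0.1712]
eef_rot: [[-0.149, -0.989, 0.004], [-0.989, 0.149, -0.002], [0.001, -0.004, -1.0]]
ft_force: [0.3, 0.6, -2.1]
width: 0.108
finger_force: 58.6
```

Request:
{"op": "drive_tool", "data": {"increments": [[[0,0,0],[-0.004,0,0],0],[[0,0,-0.2],[-0.016,0,0],0],[[0,0,-0.6],[-0.038,-0.001,-0.001],0],[[0,0,-1],[-0.068,-0.002,-0.003],0],[[0,0,-1.6],[-0.103,-0.003,-0.005],0],[[0,0,-2.2],[-0.138,-0.005,-0.007],0],[[0,0,-2.8],[-0.17,-0.006,-0.008],0],[[0,0,-3.4],[-0.2,-0.007,-0.009],0]]}}

```text
time_s: 5.7
ee_pos: [0.6252, -0.1868, 0.175]
eef_rot: [[-0.09, -0.996, -0.003], [-0.996, 0.09, 0.001], [-0.0, 0.003, -1.0]]
ft_force: [0.3, -0.5, -2.4]
width: 0.106
finger_force: 58.6
```

```bash
cat >> plan.py <<'E'
def tilt(yaw,th): return down(yaw)@Ro.from_rotvec([th,0,0]).as_matrix()
def tcp(lip,yaw,th):
    R=tilt(yaw,th);tx,tz=R[:,1],-R[:,2];return np.array(lip)-.175*tx+.046*tz-.003*tz
E
python3 - <<'E'
from plan import *
yw=np.pi-.012;th=np.radians(38)
s=read_state();print(s["ee_pos"],s["eef_rot"],s["width"])
plan([(tcp((.50,.066,.15),yw,0),down(yw)),(tcp((.535,.066,.12),yw,th),tilt(yw,th))])
E
```

```text
[ 0.62520906 -0.18676612  0.17499192] [[-8.96501315e-02 -9.95968602e-01 -3.06561421e-03]
 [-9.95973277e-01  8.96487962e-02  5.70514965e-04]
 [-2.93386368e-04  3.10441657e-03 -9.99995138e-01]] 0.10594820664321172
rot [ 0.2  0.  -4.5] shift [-0.2541 -0.027  -0.018 ]
rot [38. -0.  0.] shift [-0.0004  0.0286 -0.0686]
```

Request:
{"op": "drive_tool", "data": {"increments": [[[0,0,-0.6],[-0.032,-0.003,-0.002],0],[[0,0,-1.2],[-0.066,-0.006,-0.004],0],[[0,0,-1.8],[-0.1,-0.01,-0.007],0],[[0,0,-2.4],[-0.135,-0.014,-0.01],0],[[0,0,-3.2],[-0.17,-0.018,-0.012],0],[[0,0,-3.8],[-0.205,-0.022,-0.015],0],[[0,0,-4.3],[-0.235,-0.025,-0.017],0],[[0,0,-4.5],[-0.252,-0.027,-0.018],0]]}}

```text
time_s: 6.37
ee_pos: [0.6751, 0.0629, 0.193]
eef_rot: [[-0.009, -1.0, -0.003], [-1.0, 0.009, -0.0], [0.0, 0.003, -1.0]]
ft_force: [0.8, -0.0, -2.7]
width: 0.106
finger_force: 58.5
```

Request:
{"op": "drive_tool", "data": {"increments": [[[0,0,0],[-0.002,0,0],0],[[4,0,0],[-0.002,0.003,-0.007],0],[[9,0,0],[-0.002,0.007,-0.016],0],[[15,0,0],[-0.002,0.011,-0.027],0],[[21,0,0],[-0.002,0.016,-0.038],0],[[27,0,0],[-0.002,0.02,-0.049],0],[[33,0,0],[-0.002,0.025,-0.06],0],[[38,0,0],[-0.002,0.0286,-0.0686],0]]}}

```text
time_s: 7.03
ee_pos: [0.6668, 0.0415, 0.2663]
eef_rot: [[-0.036, -0.833, 0.552], [-0.999, 0.018, -0.039], [0.023, -0.553, -0.833]]
ft_force: [1.9, -2.3, 0.1]
width: 0.111
finger_force: 59.1
```

Request:
{"op": "drive_tool", "data": {"increments": [[[0,0,0],[0,0,0],0],[[0,0,0],[0,0,0],0],[[0,0,0],[0,0,0],0],[[0,0,0],[0,0,0],0],[[0,0,0],[0,0,0],0],[[0,0,0],[0,0,0],0],[[0,0,0],[0,0,0],0],[[0,0,0],[0,0,0],0]]}}

```text
time_s: 7.7
ee_pos: [0.6716, 0.0408, 0.269]
eef_rot: [[-0.039, -0.832, 0.554], [-0.999, 0.02, -0.041], [0.023, -0.555, -0.832]]
ft_force: [-0.4, -0.0, -1.4]
width: 0.11
finger_force: 59.1
```

Run:
```python
from plan import *
s=read_state();print(s["ee_pos"],s["ft_force"],s["width"])
p=snapshot("scene");q=snapshot("wrist")
cv2.imwrite("pics/t1.png",np.hstack([cv2.resize(p["image"][100:340,180:400],(385,420)),cv2.resize(q["image"],(415,311)).copy() if 0 else cv2.copyMakeBorder(cv2.resize(q["image"],(415,311)),0,109,0,0,0)]))
```

```text
[0.67156857 0.0408     0.26899966] [-0.38800709 -0.00836264 -1.44795989] 0.10973711974360899
```

View pics/t1.png

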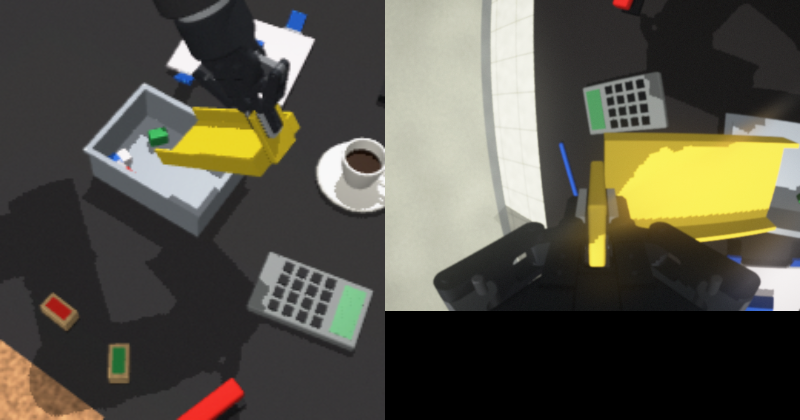

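The tray has emptied: the green sharpener and both erasers lie in the box at (158,137) and (125,160) in the crop. Now the tray goes back to the mat.

Run:
```python
from plan import *
s=read_state();print(s["joints"])
yw=np.pi-.012
A=np.array((.66,.05,.24));B=np.array((.63,-.17,.2));C=np.array((.59,-.3866,.13));D=np.array((.59,-.3866,.054))
plan([(A,down(yw)),(B,down(3.07)),(C,down(2.992)),(D,down(2.992))])
```

```text
[ 0.39270185  0.05314612 -0.74108563  0.82886098 -0.3458196  -1.15341274]
rot [-33.7  -1.7  -1.1] shift [-0.0095  0.0259  0.0175]
rot [0.  0.  3.4] shift [0.2203 0.0274 0.04  ]
rot [0.  0.  4.5] shift [0.2189 0.0244 0.07  ]
rot [0. 0. 0.] shift [0.    0.    0.076]
```

Request:
{"op": "drive_tool", "data": {"increments": [[[-4,-0.2,-0.1],[-0.001,0.003,0.002],0],[[-9,-0.5,-0.3],[-0.003,0.007,0.005],0],[[-14,-0.8,-0.5],[-0.004,0.011,0.008],0],[[-19,-1,-0.7],[-0.006,0.015,0.01],0],[[-24,-1.3,-0.9],[-0.007,0.019,0.013],0],[[-29,-1.5,-1],[-0.008,0.023,0.015],0],[[-33.7,-1.7,-1.1],[-0.0095,0.0259,0.0175],0],[[-33.7,-1.7,-1.1],[-0.0095,0.0259,0.0175],0]]}}

```text
time_s: 8.47
ee_pos: [0.6615, 0.0503, 0.238]
eef_rot: [[-0.013, -1.0, -0.006], [-1.0, 0.013, -0.0], [0.001, 0.006, -1.0]]
ft_force: [0.7, -0.0, -1.5]
width: 0.11
finger_force: 59.2
```

Run:
```python
from plan import *
s=read_state();print(s["ee_pos"],s["joints"],s["eef_rot"])
B=np.array((.63,-.17,.2));C=np.array((.59,-.3866,.13));D=np.array((.59,-.3866,.054))
plan([(B,down(3.07)),(C,down(2.992)),(D,down(2.992))])
```

```text
[0.6615292  0.05025145 0.23799152] [ 0.36803596  0.347856   -0.02000985 -0.00201948 -1.20908099 -0.3805356 ] [[-1.32179915e-02 -9.99892044e-01 -6.41752610e-03]
 [-9.99912495e-01  1.32211518e-02 -4.50275560e-04]
 [ 5.35074037e-04  6.41101280e-03 -9.99979306e-01]]
rot [ 0.4 -0.   3.3] shift [0.2206 0.0284 0.0383]
rot [0.  0.  4.5] shift [0.2189 0.0244 0.07  ]
rot [0. 0. 0.] shift [0.    0.    0.076]
```

Request:
{"op": "drive_tool", "data": {"increments": [[[0,0,0.3],[0.02,0.003,0.003],0],[[0,0,0.8],[0.05,0.006,0.009],0],[[0,0,1.3],[0.085,0.011,0.015],0],[[0.2,0,1.8],[0.12,0.015,0.021],0],[[0.3,0,2.3],[0.155,0.02,0.027],0],[[0.4,0,2.8],[0.19,0.024,0.033],0],[[0.4,0,3.3],[0.2206,0.0284,0.0383],0],[[0.4,0,3.3],[0.2206,0.0284,0.0383],0]]}}

```text
time_s: 9.13
ee_pos: [0.6268, -0.1749, 0.2007]
eef_rot: [[-0.075, -0.997, 0.006], [-0.997, 0.075, -0.002], [0.001, -0.006, -1.0]]
ft_force: [0.9, 0.7, -2.2]
width: 0.105
finger_force: 59.2
```

Request:
{"op": "drive_tool", "data": {"increments": [[[0,0,0.3],[0.02,0.003,0.006],0],[[0,0,1],[0.05,0.006,0.016],0],[[0,0,1.6],[0.085,0.01,0.027],0],[[0,0,2.4],[0.12,0.013,0.038],0],[[0,0,3.2],[0.155,0.017,0.05],0],[[0,0,4],[0.19,0.021,0.061],0],[[0,0,4.5],[0.2189,0.0244,0.07],0],[[0,0,4.5],[0.2189,0.0244,0.07],0]]}}

```text
time_s: 9.8
ee_pos: [0.5868, -0.3913, 0.1291]
eef_rot: [[-0.153, -0.988, 0.004], [-0.988, 0.153, -0.001], [-0.0, -0.004, -1.0]]
ft_force: [-0.2, 0.9, -1.6]
width: 0.113
finger_force: 59.2
```

Request:
{"op": "drive_tool", "data": {"increments": [[[0,0,0],[0,0,0.01],0],[[0,0,0],[0,0,0.025],0],[[0,0,0],[0,0,0.04],0],[[0,0,0],[0,0,0.055],0],[[0,0,0],[0,0,0.066],0],[[0,0,0],[0,0,0.073],0],[[0,0,0],[0,0,0.076],0],[[0,0,0],[0,0,0.076],0]]}}

```text
time_s: 10.47
ee_pos: [0.5901, -0.3867, 0.0554]
eef_rot: [[-0.148, -0.989, 0.006], [-0.989, 0.148, -0.001], [-0.0, -0.007, -1.0]]
ft_force: [0.9, -0.3, -1.9]
width: 0.107
finger_force: 59.1
```

Request:
{"op": "drive_tool", "data": {"increments": [[[0,0,0],[0,0,0.003],0],[[0,0,0],[0,0,0.006],0],[[0,0,0],[0,0,0.006],0],[[0,0,0],[0,0,0.005],40],[[0,0,0],[0,0,0.004],80],[[0,0,0],[0,0,0.004],80],[[0,0,0],[0,0,0.004],80],[[0,0,0],[0,0,0.004],80]]}}

```text
time_s: 11.13
ee_pos: [0.5901, -0.3873, 0.0522]
eef_rot: [[-0.148, -0.989, 0.007], [-0.989, 0.148, -0.001], [-0.0, -0.008, -1.0]]
ft_force: [-0.5, 1.1, 0.3]
width: 0.794
finger_force: 0.0
```

Request:
{"op": "drive_tool", "data": {"increments": [[[0,0,0],[0,0,-0.01],80],[[0,0,0],[0,0,-0.035],80],[[0,0,0],[0,0,-0.065],80],[[0,0,0],[0,0,-0.095],80],[[0,0,0],[0,0,-0.13],80],[[0,0,0],[0,0,-0.155],80],[[0,0,0],[0,0,-0.16],80],[[0,0,0],[0,0,-0.16],80]]}}

```text
time_s: 11.8
ee_pos: [0.59, -0.3876, 0.2159]
eef_rot: [[-0.148, -0.989, 0.012], [-0.989, 0.148, -0.003], [0.001, -0.013, -1.0]]
ft_force: [-0.2, -0.4, 0.5]
width: 0.801
finger_force: 0.0
```

Run:
```python
from fit import *
s=read_state();print(s["ee_pos"],s["width"],s["joints"])
a,o=see("top",["stamp1_c","stamp2_c","stamp3_c","tray_tab"],2)
b,o2=see("scene",["stamp1_c","stamp2_c","stamp3_c","tray_tab"],2);print(o,o2,sep="\n")
q=snapshot("wrist")
cv2.imwrite("pics/s2.png",np.vstack([np.hstack([a["image"][:,:],b["image"]])]) [::1,::1][:, :] if 0 else cv2.resize(np.hstack([b["image"],q["image"]]),(800,300)))
for n,x in(("stamp1_c",(.5218,-.2064,-.1)),("stamp2_c",(.6286,-.2213,2.2))):
  try:
    v=[]
    for p,oo in((a,o),(b,o2)):
        r=oo[n][0][1];v.append((p,hull(p["image"],"stamp",(r[0]-5,r[1]-5,r[2]+5,r[3]+5))))
    print(n,*fit(v,"stamp",x))
  except Exception as e: print(n,e)
```

```text
[ 0.58999965 -0.38761103  0.21591485] 0.8010096760653156 [-3.06504799e-01  4.19108194e-01  3.66869705e-02 -8.24557814e-04
 -1.17561594e+00  1.57988096e-01]
{'stamp1_c': [(0.55, [365.4, 227.4, 378.9, 246.9])], 'stamp2_c': [(0.56, [367.3, 186.9, 387.8, 202.6])], 'stamp3_c': [(0.29, [129.3, 205.9, 215.5, 290.7])], 'tray_tab': [(0.75, [129.5, 209.5, 218.7, 290.4])]}
{'stamp1_c': [(0.72, [205.2, 267.7, 222.0, 289.9])], 'stamp2_c': [(0.69, [240.6, 297.0, 254.4, 320.4])], 'stamp3_c': [], 'tray_tab': [(0.57, [139.3, 313.5, 203.7, 373.7])]}
stamp1_c [ 0.52176852 -0.20647566 -0.11973366] [0.8121710323106451, 0.8615594905314566]
stamp2_c [ 0.62876746 -0.22140796  2.21041027] [0.8103292272697963, 0.8623901748675947]
```

View pics/s2.png

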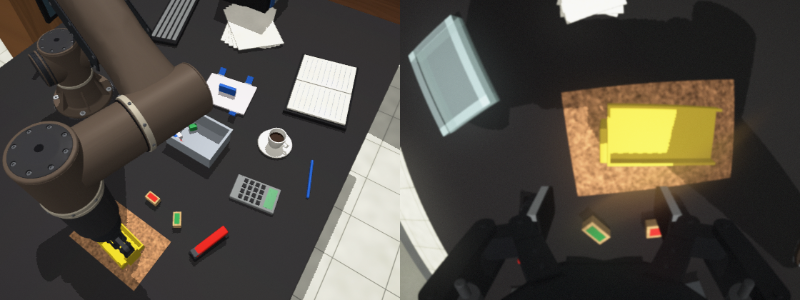

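Run:
```python
from plan import *
y2=2.21+np.pi/2;y1=-.12+3*np.pi/2
plan([((.6288,-.2214,.1),down(y2)),((.6288,-.2214,.018),down(y2)),((.6288,-.2214,.16),down(y2)),((.555,.075,.16),down(3.5)),((.555,.075,.06),down(3.5)),
((.555,.075,.16),down(3.5)),((.5218,-.2064,.10),down(y1))])
```

```text
rot [ -0.4  -0.1 -45.2] shift [-0.1697 -0.0142  0.1116]
rot [0. 0. 0.] shift [0.    0.    0.082]
rot [0. 0. 0.] shift [ 0.     0.    -0.142]
rot [ 0.   0.  16.1] shift [-0.2819 -0.1176  0.    ]
rot [0. 0. 0.] shift [0.  0.  0.1]
rot [0. 0. 0.] shift [ 0.   0.  -0.1]
rot [  0.    0.  -62.6] shift [0.2519 0.1298 0.06  ]
```

Request:
{"op": "drive_tool", "data": {"increments": [[[0,0,-6],[-0.025,-0.002,0.01],80],[[-0.2,0,-12],[-0.055,-0.005,0.03],80],[[-0.2,0,-19],[-0.085,-0.007,0.05],80],[[-0.3,0,-26],[-0.12,-0.01,0.075],80],[[-0.4,-0.1,-33],[-0.15,-0.013,0.1],80],[[-0.4,-0.1,-40],[-0.1697,-0.0142,0.1116],80],[[-0.4,-0.1,-45.2],[-0.1697,-0.0142,0.1116],80],[[-0.4,-0.1,-45.2],[-0.1697,-0.0142,0.1116],80]]}}

```text
time_s: 13.02
ee_pos: [0.6288, -0.2199, 0.0992]
eef_rot: [[0.602, -0.798, -0.002], [-0.798, -0.602, -0.001], [-0.001, 0.002, -1.0]]
ft_force: [-0.1, -0.4, 0.8]
width: 0.797
finger_force: 0.0
```

Request:
{"op": "drive_tool", "data": {"increments": [[[0,0,0],[0,0,0],80],[[0,0,0],[0,0,0.03],80],[[0,0,0],[0,0,0.055],80],[[0,0,0],[0,0,0.075],80],[[0,0,0],[0,0,0.082],80],[[0,0,0],[0,0,0.082],80],[[0,0,0],[0,0,0.082],40],[[0,0,0],[0,0,0.082],0]]}}

```text
time_s: 13.68
ee_pos: [0.6301, -0.2221, 0.0202]
eef_rot: [[0.596, -0.803, 0.003], [-0.803, -0.596, -0.001], [0.003, -0.001, -1.0]]
ft_force: [-0.4, 0.4, 0.4]
width: 0.529
finger_force: 0.0
```

Request:
{"op": "drive_tool", "data": {"increments": [[[0,0,0],[0,0,0],0],[[0,0,0],[0,0,0],0],[[0,0,0],[0,0,0],0],[[0,0,0],[0,0,-0.01],0],[[0,0,0],[0,0,-0.04],0],[[0,0,0],[0,0,-0.08],0],[[0,0,0],[0,0,-0.12],0],[[0,0,0],[0,0,-0.142],0]]}}

```text
time_s: 14.35
ee_pos: [0.6305, -0.2218, 0.1665]
eef_rot: [[0.598, -0.802, 0.006], [-0.802, -0.598, -0.002], [0.005, -0.003, -1.0]]
ft_force: [1.2, 0.2, 1.8]
width: 0.292
finger_force: 59.4
```

Request:
{"op": "drive_tool", "data": {"increments": [[[0,0,2],[-0.02,-0.008,0],0],[[0,0,4],[-0.055,-0.022,0],0],[[0,0,6],[-0.093,-0.038,0],0],[[0,0,8],[-0.131,-0.054,0],0],[[0,0,10],[-0.17,-0.07,0],0],[[0,0,12],[-0.208,-0.086,0],0],[[0,0,14],[-0.246,-0.102,0],0],[[0,0,16],[-0.2819,-0.1176,0],0]]}}

```text
time_s: 15.02
ee_pos: [0.5539, 0.0769, 0.1612]
eef_rot: [[0.351, -0.936, 0.001], [-0.936, -0.351, -0.0], [0.001, -0.001, -1.0]]
ft_force: [1.3, 0.1, -0.1]
width: 0.291
finger_force: 59.3
```

Request:
{"op": "drive_tool", "data": {"increments": [[[0,0,0],[0,0,0],0],[[0,0,0],[0,0,0.03],0],[[0,0,0],[0,0,0.06],0],[[0,0,0],[0,0,0.09],0],[[0,0,0],[0,0,0.1],0],[[0,0,0],[0,0,0.1],50],[[0,0,0],[0,0,0.1],50],[[0,0,0],[0,0,0.1],50]]}}

```text
time_s: 15.68
ee_pos: [0.5563, 0.0752, 0.0621]
eef_rot: [[0.353, -0.936, 0.003], [-0.936, -0.353, -0.0], [0.001, -0.002, -1.0]]
ft_force: [0.5, 0.4, 1.2]
width: 0.5
finger_force: 0.0
```

Request:
{"op": "drive_tool", "data": {"increments": [[[0,0,0],[0,0,0],50],[[0,0,0],[0,0,-0.02],50],[[0,0,0],[0,0,-0.05],50],[[0,0,0],[0,0,-0.08],50],[[0,0,0],[0,0,-0.1],80],[[0,0,0],[0,0,-0.1],80],[[0,0,0],[0,0,-0.1],80],[[0,0,0],[0,0,-0.1],80]]}}

```text
time_s: 16.35
ee_pos: [0.5549, 0.0749, 0.1608]
eef_rot: [[0.353, -0.936, 0.001], [-0.936, -0.353, -0.0], [0.0, -0.001, -1.0]]
ft_force: [-1.0, -0.2, -0.5]
width: 0.8
finger_force: 0.0
```

Run:
```python
from fit import *
from plan import *
s=read_state();print(s["ee_pos"],s["width"],s["joints"])
x=np.array((.5218,-.2064,-.12));v=[]
for c in("top","scene"):
    p,o=see(c,["stamp1_c","stamp2_c"],2);print(o)
    if o["stamp1_c"]:
        r=o["stamp1_c"][0][1];v.append((p,hull(p["image"],"stamp",(r[0]-5,r[1]-5,r[2]+5,r[3]+5))))
x,j=fit(v,"stamp",x);print(x,j)
y1=x[2]+3*np.pi/2
plan([((x[0],x[1],.10),down(y1)),((x[0],x[1],.018),down(y1)),((x[0],x[1],.16),down(y1)),((.555,.05,.16),down(4.2))])
```

```text
[0.55486415 0.07492086 0.16084699] 0.79978139557305 [ 4.84279809e-01  2.41143537e-01 -3.61988723e-01  7.54249088e-04
 -9.66590743e-01 -1.24374261e-01]
{'stamp1_c': [(0.73, [366.6, 225.5, 379.3, 246.7]), (0.69, [357.0, 136.2, 404.1, 165.5])], 'stamp2_c': []}
{'stamp1_c': [(0.82, [206.1, 268.0, 225.2, 292.3]), (0.7, [310.6, 109.3, 355.6, 160.2])], 'stamp2_c': [(0.64, [284.1, 185.7, 296.3, 208.3])]}
[ 0.52176943 -0.20666345 -0.11344199] [0.8216615183688947, 0.856927009419098]
rot [  0.1  -0.  -62.8] shift [0.2517 0.13   0.06  ]
rot [0. 0. 0.] shift [0.    0.    0.082]
rot [0. 0. 0.] shift [ 0.     0.    -0.142]
rot [ 0.   0.  22.9] shift [ 0.004  -0.2588  0.    ]
```

Request:
{"op": "drive_tool", "data": {"increments": [[[0,0,-7],[0.02,0.01,0],80],[[0,0,-14],[0.055,0.028,0],80],[[0,0,-21],[0.092,0.048,0],80],[[0,0,-28],[0.129,0.067,0.01],80],[[0,0,-35],[0.166,0.086,0.025],80],[[0,0,-42],[0.203,0.105,0.04],80],[[0,0,-49],[0.235,0.121,0.055],80],[[0,0,-56],[0.2517,0.13,0.06],80]]}}

```text
time_s: 17.32
ee_pos: [0.5219, -0.2055, 0.1002]
eef_rot: [[0.964, -0.267, -0.001], [-0.267, -0.964, -0.001], [-0.0, 0.001, -1.0]]
ft_force: [0.4, -0.3, 0.5]
width: 0.797
finger_force: 0.0
```

Request:
{"op": "drive_tool", "data": {"increments": [[[0,0,-6.8],[0,0,0],80],[[0,0,-6.8],[0,0,0.01],80],[[0,0,-6.8],[0,0,0.04],80],[[0,0,-6.8],[0,0,0.07],80],[[0,0,-6.8],[0,0,0.082],80],[[0,0,-6.8],[0,0,0.082],80],[[0,0,-6.8],[0,0,0.082],40],[[0,0,-6.8],[0,0,0.082],0]]}}

```text
time_s: 17.98
ee_pos: [0.5236, -0.2034, 0.0201]
eef_rot: [[0.988, -0.157, 0.001], [-0.157, -0.988, -0.001], [0.001, 0.001, -1.0]]
ft_force: [0.5, -0.8, -0.7]
width: 0.528
finger_force: 0.0
```

Request:
{"op": "drive_tool", "data": {"increments": [[[0,0,0],[0,0,0],0],[[0,0,0],[0,0,0],0],[[0,0,0],[0,0,0],0],[[0,0,0],[0,0,-0.01],0],[[0,0,0],[0,0,-0.04],0],[[0,0,0],[0,0,-0.08],0],[[0,0,0],[0,0,-0.12],0],[[0,0,0],[0,0,-0.142],0]]}}

```text
time_s: 18.65
ee_pos: [0.5239, -0.2042, 0.1669]
eef_rot: [[0.988, -0.156, 0.006], [-0.156, -0.988, -0.002], [0.006, 0.001, -1.0]]
ft_force: [0.8, -0.7, -0.1]
width: 0.293
finger_force: 59.3
```

Request:
{"op": "drive_tool", "data": {"increments": [[[0,0,0],[-0.005,-0.02,0],0],[[0,0,0],[-0.014,-0.055,0],0],[[0,0,0],[-0.023,-0.09,0],0],[[0,0,0],[-0.032,-0.125,0],0],[[0,0,0],[-0.041,-0.16,0],0],[[0,0,0],[-0.05,-0.195,0],0],[[0,0,0],[-0.059,-0.23,0],0],[[0,0,0],[-0.063,-0.247,0],0]]}}

```text
time_s: 19.32
ee_pos: [0.4985, 0.0529, 0.1623]
eef_rot: [[0.988, -0.155, 0.002], [-0.155, -0.988, 0.0], [0.002, -0.0, -1.0]]
ft_force: [-0.2, 0.3, -0.2]
width: 0.288
finger_force: 59.2
```

Request:
{"op": "drive_tool", "data": {"increments": [[[0,0,0],[0,0,0],0],[[0,0,0],[0,0,0.03],0],[[0,0,0],[0,0,0.06],0],[[0,0,0],[0,0,0.085],0],[[0,0,0],[0,0,0.09],0],[[0,0,0],[0,0,0.09],40],[[0,0,0],[0,0,0.09],40],[[0,0,0],[0,0,0.09],40]]}}

```text
time_s: 19.98
ee_pos: [0.5001, 0.0502, 0.0728]
eef_rot: [[0.988, -0.156, 0.003], [-0.156, -0.988, -0.0], [0.003, -0.0, -1.0]]
ft_force: [-0.2, -0.1, 0.5]
width: 0.397
finger_force: 0.0
```

Request:
{"op": "drive_tool", "data": {"increments": [[[0,0,0],[0,0,0],40],[[0,0,0],[0,0,-0.02],40],[[0,0,0],[0,0,-0.05],40],[[0,0,0],[0,0,-0.08],50],[[0,0,0],[0,0,-0.12],60],[[0,0,0],[0,0,-0.15],60],[[0,0,0],[0,0,-0.16],60],[[0,0,0],[0,0,-0.16],60]]}}

```text
time_s: 20.65
ee_pos: [0.5007, 0.0507, 0.2357]
eef_rot: [[0.988, -0.156, 0.008], [-0.156, -0.988, 0.002], [0.007, -0.003, -1.0]]
ft_force: [0.2, 0.7, 0.5]
width: 0.598
finger_force: 0.0
```

Run:
```python
from fit import *
s=read_state();print(s["ee_pos"],s["width"],s["joints"])
q=snapshot("wrist");p=snapshot("scene")
cv2.imwrite("pics/b1.png",cv2.resize(np.hstack([p["image"],q["image"]]),(800,300)))
```

```text
[0.50068842 0.05066891 0.23570536] 0.5982649793855892 [ 0.49314954  0.07605546 -0.37954947  0.00185431 -1.10729205  0.92017386]
```

View pics/b1.png

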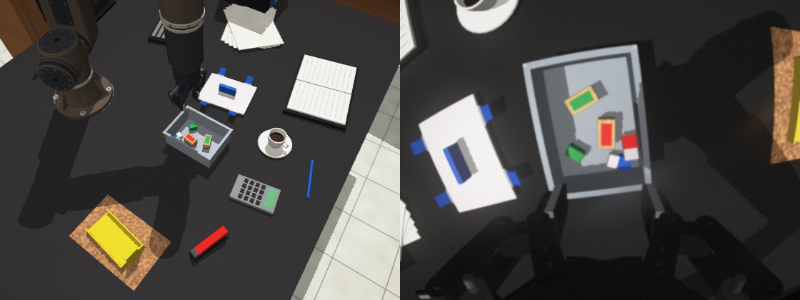

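All five pieces lie flat in the box, and the tray is upright on the mat. Next is the lid.

Run:
```python
from fit import *
from plan import *
b=snapshot("scene");a=snapshot("top");V=[]
for p,r in((a,(122,200,222,296)),(b,(270,90,364,166))):
    try: V.append((p,hull(p["image"],"lid",r)));print(fit(V[-1:],"lid",(.487,.318,.15)))
    except Exception as e: print(e)
x,j=fit(V,"lid",(.487,.318,.15));print(x,j)
y=.15+3*np.pi/2
plan([((.4873,.3184,.15),down(y)),((.4873,.3184,.034),down(y))])
```

```text
(array([0.5205002 , 0.32519652, 0.09710095]), [0.7217751336768635])
(array([0.48737139, 0.31855642, 0.15185793]), [0.9761302927920726])
[0.48829905 0.32066199 0.13227634] [0.6980197949241661, 0.9660931076144651]
rot [  0.1   0.1 -17.6] shift [-0.0528 -0.2636  0.0799]
rot [0. 0. 0.] shift [0.    0.    0.116]
```

Request:
{"op": "drive_tool", "data": {"increments": [[[0,0,-2],[-0.004,-0.02,0],60],[[0,0,-4],[-0.011,-0.055,0.01],60],[[0,0,-6],[-0.018,-0.09,0.02],60],[[0,0,-9],[-0.026,-0.13,0.035],60],[[0,0,-12],[-0.034,-0.17,0.05],60],[[0,0,-15],[-0.042,-0.21,0.065],60],[[0,0,-17.6],[-0.049,-0.245,0.075],60],[[0,0,-17.6],[-0.0528,-0.2636,0.08],60]]}}

```text
time_s: 21.52
ee_pos: [0.4868, 0.3214, 0.1474]
eef_rot: [[0.988, 0.154, -0.003], [0.154, -0.988, -0.004], [-0.003, 0.004, -1.0]]
ft_force: [-0.7, -0.8, 1.1]
width: 0.599
finger_force: 0.0
```

Run:
```python
from fit import *
from plan import *
p=snapshot("wrist");st=read_state();q=snapshot("top");r=snapshot("scene");print(st["ee_pos"])
y=.15+3*np.pi/2
plan([((.4873,.3184,.034),down(y))])
lx=np.array([np.cos(.15),np.sin(.15),0]);ly=np.array([-lx[1],lx[0],0]);c=np.array([.4873,.3184,0])
im=p["image"].copy()
for a,b,z in[(-.1,-.076,.014),(.1,-.076,.014),(.1,.076,.014),(-.1,.076,.014),(.035,.007,.048),(.035,-.007,.048),(-.035,.007,.048),(-.035,-.007,.048)]:
    u=wproj(p,st,c+a*lx+b*ly+[0,0,z]);cv2.circle(im,(int(u[0]),int(u[1])),2,(255,0,255),-1)
cv2.imwrite("pics/l1.png",cv2.resize(np.hstack([im,r["image"]]),(800,300)))
np.savez("boxpics.npz",top=q["image"],scene=r["image"])
for n,s,roi in(("top",q,(228,190,312,290)),("scene",r,(222,143,335,240))):
    h,sa,v=cv2.split(cv2.cvtColor(s["image"],cv2.COLOR_BGR2HSV));x0,y0,x1,y1=roi
    print(n,v[y0:y0+4,x0:x0+40:8].mean(),np.percentile(v[y0:y1,x0:x1],[5,15,25,40,60]))
    m=np.zeros_like(v);m[y0:y1,x0:x1]=(v[y0:y1,x0:x1]>75);m=cv2.morphologyEx(m,cv2.MORPH_OPEN,np.ones((2,2)))
    H=cv2.convexHull(cv2.findNonZero(m)).astype(np.float32);print(cv2.boundingRect(H),*fit([(s,H)],"box",(.516,.066,-.012)))
```

```text
[0.48689566 0.32296389 0.146943  ]
rot [0.2 0.2 0.1] shift [0.0005 0.0005 0.1144]
top 68.45 [ 49.  53.  57.  70. 121.]
(240, 198, 62, 83) [ 0.5138617   0.06227428 -0.01623965] [0.9511302011926158]
scene 54.45 [36. 37. 40. 57. 98.]
(229, 144, 107, 92) [0.51833139 0.0703819  0.01984145] [0.7553227323716529]
```

View pics/l1.png

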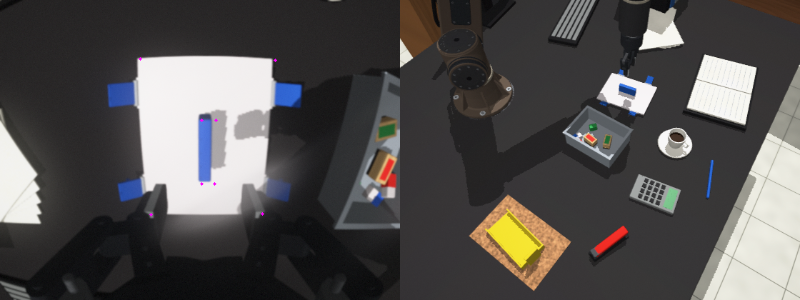

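Run:
```python
from plan import *
plan([((.45,.06,.27),down(1.5*np.pi))])
plan([((.45,.318,.27),down(1.5*np.pi))],(np.array((.45,.06,.27)),down(1.5*np.pi)))
```

```text
rot [0.2 0.2 8.7] shift [-0.0762  0.2512 -0.1204]
rot [0. 0. 0.] shift [-0.    -0.258  0.   ]
```

Request:
{"op": "drive_tool", "data": {"increments": [[[0,0,1],[-0.01,0.03,-0.016],60],[[0,0,2],[-0.02,0.065,-0.032],60],[[0,0,4],[-0.03,0.1,-0.05],60],[[0,0,6],[-0.041,0.135,-0.066],60],[[0,0,8],[-0.052,0.17,-0.083],60],[[0.2,0.2,8.7],[-0.063,0.21,-0.1],60],[[0.2,0.2,8.7],[-0.076,0.251,-0.12],60],[[0.2,0.2,8.7],[-0.076,0.251,-0.12],60]]}}

```text
time_s: 22.33
ee_pos: [0.4494, 0.0546, 0.2739]
eef_rot: [[1.0, -0.005, 0.006], [-0.005, -1.0, 0.004], [0.006, -0.004, -1.0]]
ft_force: [0.3, 0.2, 0.3]
width: 0.599
finger_force: 0.0
```

Request:
{"op": "drive_tool", "data": {"increments": [[[0,0,0],[0,0,0],60],[[0,0,0],[0,0,0],60],[[0,0,0],[0,0,0],60],[[0,0,0],[0,0,0],60],[[0,0,0],[0,0,0],60],[[0,0,0],[0,0,0],60],[[0,0,0],[0,0,0],60],[[0,0,0],[0,0,0],60]]}}

```text
time_s: 23.0
ee_pos: [0.4504, 0.0596, 0.2708]
eef_rot: [[1.0, -0.001, 0.003], [-0.001, -1.0, 0.002], [0.003, -0.002, -1.0]]
ft_force: [-0.1, -0.3, -0.2]
width: 0.599
finger_force: 0.0
```

Run:
```python
from fit import *
st=read_state();p=snapshot("wrist");print(st["ee_pos"],st["eef_rot"].tolist() if hasattr(st["eef_rot"],"tolist") else st["eef_rot"])
import pickle;pickle.dump((st,p),open("wb.pkl","wb"))
im=cv2.resize(p["image"],(800,600),interpolation=cv2.INTER_CUBIC);k=800/560
for c,cc in(((.516,.0657,-.012),(255,0,255)),((.5139,.0623,-.016),(0,255,0))):
    lx=np.array([np.cos(c[2]),np.sin(c[2]),0]);ly=np.array([-lx[1],lx[0],0])
    P=np.array([wproj(p,st,np.array([c[0],c[1],.07])+a*lx+b*ly) for a,b in[(-.099,-.074),(.099,-.074),(.099,.074),(-.099,.074)]])
    print(P.round(1).tolist());cv2.polylines(im,[np.int32(P*k)],True,cc,1)
cv2.imwrite("pics/bw.png",im)
```

```text
[0.45040461 0.05957709 0.27077291] [[0.9999958145627724, -0.0009238939212324558, 0.0027417652998384754], [-0.0009306390863278633, -0.9999965413982551, 0.002459898863493306], [0.0027394831315574416, -0.0024624401616946175, -0.9999932157872982]]
[[348.0, 214.7], [355.0, 27.4], [208.0, 26.7], [211.6, 213.2]]
[[350.6, 216.8], [358.7, 29.9], [211.6, 28.1], [214.4, 214.7]]
```

View pics/bw.png

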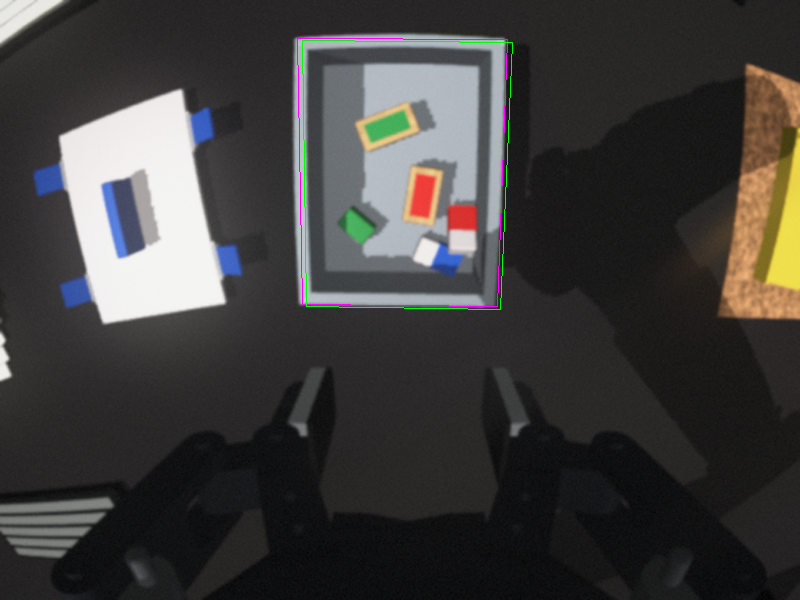

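The magenta outline (the scene-camera fit) sits on the rim to within a pixel, and the green one is off. All five pieces are visible inside. I'll fit box and lid by hull in this wrist picture.

Run:
```python
import fit as F
from fit import *
from plan import *
import pickle;st,p=pickle.load(open("wb.pkl","rb"))
F.proj=lambda q,X: wproj(p,st,X)
H=hull(p["image"],"lid",(30,50,170,235));print("lid",*fit([(p,H)],"lid",(.487,.318,.15)))
M["rim"]=M["box"][:8]
v=cv2.cvtColor(p["image"],cv2.COLOR_BGR2HSV)[...,2];m=np.zeros_like(v);m[15:225,198:366]=v[15:225,198:366]>85
c=max(cv2.findContours(m,0,2)[0],key=cv2.contourArea);H=cv2.convexHull(c).astype(np.float32);print(cv2.boundingRect(H))
print("box",*fit([(p,H)],"rim",(.516,.066,-.012)))
y=.15+1.5*np.pi
plan([((.487,.3187,.12),down(y)),((.487,.3187,.034),down(y))])
```

```text
lid [0.48863134 0.31956948 0.15220287] [0.9411403811627781]
(205, 23, 149, 193)
box [ 0.51779828  0.06825993 -0.01633192] [0.9596917590337222]
rot [-0.1 -0.2 -8.7] shift [ 0.0359 -0.2589  0.1516]
rot [0. 0. 0.] shift [0.    0.    0.086]
```

Request:
{"op": "drive_tool", "data": {"increments": [[[0,0,-1],[0.004,-0.03,0.01],60],[[0,0,-2],[0.009,-0.065,0.025],60],[[0,0,-4],[0.014,-0.1,0.045],60],[[0,0,-6],[0.019,-0.135,0.065],60],[[0,0,-8],[0.024,-0.17,0.085],60],[[-0.1,-0.2,-8.7],[0.03,-0.21,0.11],60],[[-0.1,-0.2,-8.7],[0.036,-0.245,0.135],60],[[-0.1,-0.2,-8.7],[0.036,-0.2589,0.1516],60]]}}

```text
time_s: 23.72
ee_pos: [0.4879, 0.3218, 0.1187]
eef_rot: [[0.988, 0.151, 0.001], [0.151, -0.988, 0.001], [0.001, -0.001, -1.0]]
ft_force: [0.7, -0.6, 0.4]
width: 0.602
finger_force: 0.0
```

Request:
{"op": "drive_tool", "data": {"increments": [[[0,0,0],[0,0,0],60],[[0,0,0],[0,0,0],60],[[0,0,0],[0,0,0.02],60],[[0,0,0],[0,0,0.04],60],[[0,0,0],[0,0,0.06],60],[[0,0,0],[0,0,0.078],60],[[0,0,0],[0,0,0.084],60],[[0,0,0],[0,0,0.084],60]]}}

```text
time_s: 24.38
ee_pos: [0.487, 0.3175, 0.0358]
eef_rot: [[0.989, 0.149, -0.001], [0.149, -0.989, -0.001], [-0.001, 0.0, -1.0]]
ft_force: [-0.1, 0.2, 0.4]
width: 0.598
finger_force: 0.0
```

Request:
{"op": "drive_tool", "data": {"increments": [[[0,0,0],[0,0,0],40],[[0,0,0],[0,0,0],20],[[0,0,0],[0,0,0],0],[[0,0,0],[0,0,0],0],[[0,0,0],[0,0,0],0],[[0,0,0],[0,0,0],0],[[0,0,0],[0,0,0],0],[[0,0,0],[0,0,0],0]]}}

```text
time_s: 25.05
ee_pos: [0.4881, 0.3193, 0.038]
eef_rot: [[0.989, 0.15, 0.002], [0.15, -0.989, 0.003], [0.002, -0.002, -1.0]]
ft_force: [-0.9, 0.1, 6.5]
width: 0.15
finger_force: 59.8
```

Run:
```python
from plan import *
s=read_state();print(s["ee_pos"],s["ft_force"],s["width"],s["eef_rot"])
yb=-.013+1.5*np.pi
p=np.array(s["ee_pos"]);R=np.array(s["eef_rot"]);h=(.6,.6)
# lid centre relative to tcp horizontally
off=np.array([.488,.319])-p[:2];print(off)
a=p+[0,0,.13];d=-.163;Q=np.array([[np.cos(d),-np.sin(d)],[np.sin(d),np.cos(d)]])@off
e=np.array([.517-Q[0],.067-Q[1],.034+.13]);print(e)
plan([(a,down(.151+1.5*np.pi)),(e,down(yb))])
```

```text
[0.48808022 0.31934282 0.03801861] [-0.86872416  0.0558524   6.50883485] 0.1501959444751186 [[ 0.98864368  0.15026633  0.00192508]
 [ 0.15026109 -0.98864286  0.00262699]
 [ 0.00229796 -0.00230789 -0.9999947 ]]
[-8.02172059e-05 -3.42820944e-04]
[0.51713479 0.06732526 0.164     ]
rot [-0.1 -0.1 -0. ] shift [ 0.0003 -0.0003 -0.13  ]
rot [0.  0.  9.4] shift [-0.0092  0.2535  0.004 ]
```

Request:
{"op": "drive_tool", "data": {"increments": [[[0,0,0],[0,0,-0.005],0],[[0,0,0],[0,0,-0.015],0],[[0,0,0],[0,0,-0.035],0],[[0,0,0],[0,0,-0.06],0],[[0,0,0],[0,0,-0.085],0],[[0,0,0],[0,0,-0.11],0],[[0,0,0],[0,0,-0.125],0],[[-0.1,-0.1,0],[0,0,-0.13],0]]}}

```text
time_s: 25.72
ee_pos: [0.4881, 0.3192, 0.17]
eef_rot: [[0.989, 0.15, 0.002], [0.15, -0.989, 0.002], [0.002, -0.002, -1.0]]
ft_force: [0.4, 0.3, -4.4]
width: 0.15
finger_force: 59.0
```

Request:
{"op": "drive_tool", "data": {"increments": [[[0,0,0.5],[0,0.01,0],0],[[0,0,1.5],[-0.001,0.035,0],0],[[0,0,3],[-0.003,0.075,0.001],0],[[0,0,4.5],[-0.005,0.12,0.002],0],[[0,0,6.5],[-0.006,0.165,0.003],0],[[0,0,8],[-0.008,0.21,0.004],0],[[0,0,9],[-0.009,0.24,0.004],0],[[0,0,9.4],[-0.0092,0.2535,0.004],0]]}}

```text
time_s: 26.38
ee_pos: [0.5141, 0.0614, 0.1611]
eef_rot: [[1.0, -0.018, -0.005], [-0.018, -1.0, -0.003], [-0.005, 0.003, -1.0]]
ft_force: [0.3, -0.0, -4.0]
width: 0.15
finger_force: 59.5
```

Request:
{"op": "drive_tool", "data": {"increments": [[[0,0,0],[0,0,0],0],[[0,0,0],[0,0,0],0],[[0,0,0],[0,0,0.01],0],[[0,0,0],[0,0,0.02],0],[[0,0,0],[0,0,0.03],0],[[0,0,0],[0,0,0.035],0],[[0,0,0],[0,0,0.035],0],[[0,0,0],[0,0,0.035],0]]}}

```text
time_s: 27.05
ee_pos: [0.5158, 0.0666, 0.1269]
eef_rot: [[1.0, -0.013, -0.003], [-0.013, -1.0, -0.002], [-0.003, 0.002, -1.0]]
ft_force: [-0.1, 0.0, -3.9]
width: 0.148
finger_force: 59.4
```

Run:
```python
from fit import *
from plan import *
p=snapshot("wrist");b=snapshot("scene");s=read_state();print(s["ee_pos"],s["ft_force"],s["width"],s["eef_rot"])
z=np.array(s["ee_pos"])[2]-.004-.034
H=hull(b["image"],"lid",(200,90,345,245));print(cv2.boundingRect(H),*fit([(b,H)],"lid",(.517,.067,-.013),dz=z))
plan([((.517,.067,z+.038),down(-.013+1.5*np.pi))])
cv2.imwrite("pics/l2.png",np.hstack([cv2.resize(b["image"][70:280,170:380],(400,400)),cv2.resize(p["image"],(400,300))[...,:][:300].repeat(1,0) if 0 else cv2.copyMakeBorder(cv2.resize(p["image"],(400,300)),0,100,0,0,0)]))
```

```text
[0.51639578 0.06671833 0.12776966] [-0.37832734 -0.13177796 -3.65888811] 0.15126955909609613 [[ 0.99991232 -0.01319335 -0.00113178]
 [-0.01319472 -0.99991221 -0.0012114 ]
 [-0.0011157   0.00122623 -0.99999863]]
(225, 142, 103, 77) [0.51726559 0.059988   0.03111844] [0.9470460723537487]
rot [ 0.1  0.1 -0. ] shift [ 0.0006 -0.0003 -0.    ]
```

View pics/l2.png

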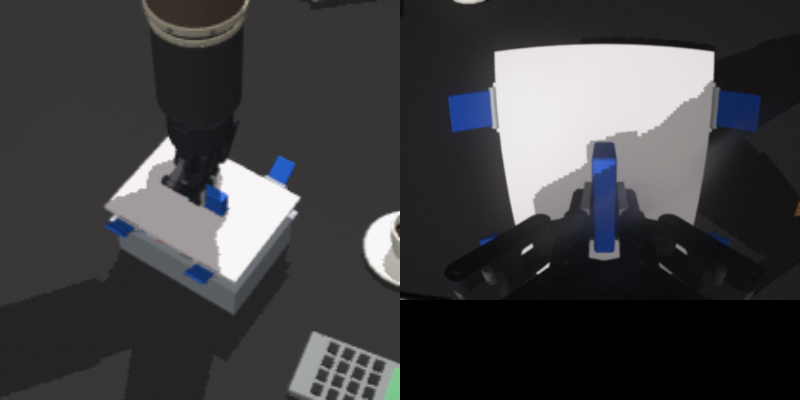

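Request:
{"op": "drive_tool", "data": {"increments": [[[0,0,0],[0.0006,-0.0003,0.003],0],[[0,0,0],[0.0006,-0.0003,0.006],0],[[0,0,0],[0.0006,-0.0003,0.01],0],[[0,0,0],[0.0006,-0.0003,0.014],0],[[0,0,0],[0.0006,-0.0003,0.018],0],[[0,0,0],[0.0006,-0.0003,0.022],0],[[0,0,0],[0.0006,-0.0003,0.023],0],[[0,0,0],[0.0006,-0.0003,0.023],0]]}}

```text
time_s: 27.82
ee_pos: [0.5164, 0.0665, 0.104]
eef_rot: [[1.0, -0.014, -0.002], [-0.014, -1.0, -0.002], [-0.002, 0.002, -1.0]]
ft_force: [0.3, 0.1, -3.8]
width: 0.153
finger_force: 59.5
```

Request:
{"op": "drive_tool", "data": {"increments": [[[0,0,0],[0,0,0.001],0],[[0,0,0],[0,0,0.002],0],[[0,0,0],[0,0,0.003],0],[[0,0,0],[0,0,0.004],0],[[0,0,0],[0,0,0.005],0],[[0,0,0],[0,0,0.006],0],[[0,0,0],[0,0,0.006],0],[[0,0,0],[0,0,0.006],0]]}}

```text
time_s: 28.48
ee_pos: [0.5167, 0.0666, 0.1]
eef_rot: [[1.0, -0.013, -0.001], [-0.013, -1.0, -0.001], [-0.001, 0.001, -1.0]]
ft_force: [-6.8, 0.3, 10.6]
width: 0.152
finger_force: 61.7
```

The lid seated with light contact at exactly the expected height. Now I release it and rise while turning for the clips.

Request:
{"op": "drive_tool", "data": {"increments": [[[0,0,0],[0,0,-0.001],0],[[0,0,0],[0,0,-0.001],30],[[0,0,0],[0,0,-0.001],60],[[0,0,0],[0,0,-0.001],60],[[0,0,0],[0,0,-0.001],60],[[0,0,0],[0,0,-0.015],60],[[0,0,0],[0,0,-0.04],60],[[0,0,0],[0,0,-0.07],60]]}}

```text
time_s: 29.15
ee_pos: [0.5158, 0.0662, 0.1678]
eef_rot: [[1.0, -0.014, -0.005], [-0.014, -1.0, -0.003], [-0.005, 0.003, -1.0]]
ft_force: [0.8, 0.9, 0.4]
width: 0.601
finger_force: 0.0
```

Request:
{"op": "drive_tool", "data": {"increments": [[[0,0,7],[0,0,-0.02],60],[[0,0,14],[-0.01,0,-0.03],40],[[0,0,21],[-0.02,0,-0.04],20],[[0,0,28],[-0.03,0,-0.05],0],[[0,0,35],[-0.04,0,-0.05],0],[[0,0,42],[-0.05,0,-0.05],0],[[0,0,49],[-0.06,0,-0.05],0],[[0,0,56],[-0.06,0,-0.05],0]]}}

```text
time_s: 29.82
ee_pos: [0.4555, 0.0674, 0.2189]
eef_rot: [[0.543, -0.84, -0.001], [-0.84, -0.543, -0.001], [-0.0, 0.002, -1.0]]
ft_force: [-0.4, -0.4, -0.7]
width: 0.001
finger_force: 0.0
```

Run:
```python
import fit as F
from fit import *
from plan import *
b=snapshot("scene");a=snapshot("top");s=read_state();p=snapshot("wrist");print(s["ee_pos"],s["ft_force"],s["width"])
H=hull(b["image"],"lid",(200,90,345,245));print(cv2.boundingRect(H),*fit([(b,H)],"lid",(.517,.067,-.013),dz=.062))
c=np.array([.5167,.0666]);d=-.013;lx=np.array([np.cos(d),np.sin(d)]);ly=np.array([-lx[1],lx[0]])
im=p["image"].copy()
for x,y,z in[(-.1,-.076,.076),(.1,-.076,.076),(.1,.076,.076),(-.1,.076,.076)]+[(i*.06,j*.107,.092) for i in(-1,1) for j in(-1,1)]:
    u=wproj(p,s,np.append(c+x*lx+y*ly,z));cv2.circle(im,(int(u[0]),int(u[1])),3,(255,0,255),-1)
cv2.imwrite("pics/l3.png",np.hstack([cv2.resize(b["image"][70:280,170:380],(400,400)),cv2.copyMakeBorder(cv2.resize(im,(400,300)),0,100,0,0,0)]))
Y=np.pi-.013
P=lambda i,j,z:(np.append(c+i*.06*lx+j*.103*ly,z),down(Y))
plan([P(-1,1,.15),P(-1,1,.064),P(-1,1,.15),P(0,0,.17),P(1,-1,.15)])
```

```text
[0.45674837 0.06764161 0.21894424] [-0.35637126  0.18943155 -0.18654558] -0.0022331425177547653
(227, 146, 100, 79) [ 0.51612274  0.06540549 -0.01488389] [0.9652843121033317]
rot [ 0.1 -0.  34.2] shift [-0.0852 -0.0575  0.0688]
rot [0. 0. 0.] shift [0.    0.    0.086]
rot [0. 0. 0.] shift [ 0.     0.    -0.086]
rot [0. 0. 0.] shift [ 0.103 -0.06  -0.02 ]
rot [0. 0. 0.] shift [ 0.103 -0.06   0.02 ]
```

View pics/l3.png

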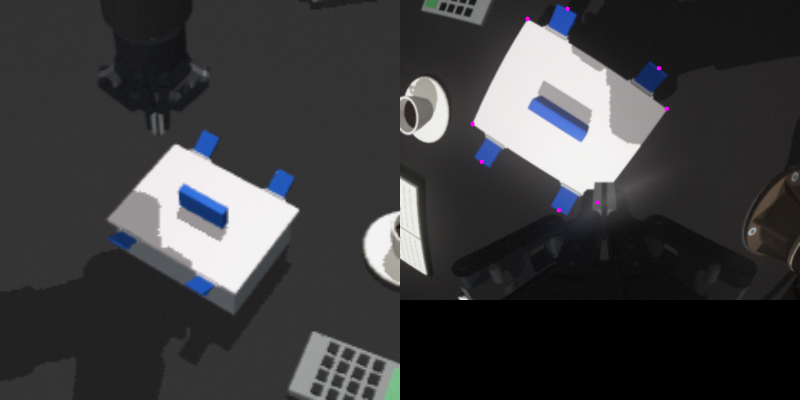

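The lid sits level on the box with all four clips open, and the predicted clip tips match the picture. Pressing the first corner (lid x−, y+).

Request:
{"op": "drive_tool", "data": {"increments": [[[0,0,7],[-0.02,-0.015,0],0],[[0,0,14],[-0.045,-0.03,0],0],[[0,0,21],[-0.07,-0.045,0.01],0],[[0,0,28],[-0.0852,-0.0575,0.03],0],[[0,0,34.2],[-0.0852,-0.0575,0.05],0],[[0,0,34.2],[-0.0852,-0.0575,0.069],0],[[0,0,34.2],[-0.0852,-0.0575,0.069],0],[[0,0,34.2],[-0.0852,-0.0575,0.069],0]]}}

```text
time_s: 30.63
ee_pos: [0.4581, 0.17, 0.149]
eef_rot: [[-0.013, -1.0, -0.003], [-1.0, 0.013, -0.003], [0.003, 0.003, -1.0]]
ft_force: [0.3, -0.4, 0.9]
width: 0.0
finger_force: 0.0
```

Request:
{"op": "drive_tool", "data": {"increments": [[[0,0,0],[0,0,0.015],0],[[0,0,0],[0,0,0.03],0],[[0,0,0],[0,0,0.042],0],[[0,0,0],[0,0,0.053],0],[[0,0,0],[0,0,0.064],0],[[0,0,0],[0,0,0.075],0],[[0,0,0],[0,0,0.085],0],[[0,0,0],[0,0,0.086],0]]}}

```text
time_s: 31.3
ee_pos: [0.4585, 0.17, 0.0635]
eef_rot: [[-0.015, -1.0, -0.002], [-1.0, 0.015, -0.001], [0.001, 0.002, -1.0]]
ft_force: [-0.2, -0.7, 0.3]
width: -0.004
finger_force: 0.0
```

Request:
{"op": "drive_tool", "data": {"increments": [[[0,0,0],[0,0,0],0],[[0,0,0],[0,0,0],0],[[0,0,0],[0,0,-0.02],0],[[0,0,0],[0,0,-0.05],0],[[0,0,0],[0,0,-0.08],0],[[0,0,0],[0,0,-0.1],0],[[0,0,0],[0,0,-0.106],0],[[0,0,0],[0,0,-0.106],0]]}}

```text
time_s: 31.97
ee_pos: [0.4594, 0.1712, 0.1725]
eef_rot: [[-0.017, -1.0, 0.003], [-1.0, 0.017, 0.002], [-0.002, -0.003, -1.0]]
ft_force: [0.5, 0.2, -0.9]
width: -0.002
finger_force: 0.0
```

```bash
cat > clip.py <<'E'
from fit import *
from plan import *
import sys
b=snapshot("scene");s=read_state();print(s["ee_pos"],s["ft_force"],s["joints"])
H=hull(b["image"],"lid",(200,90,345,245));print(*fit([(b,H)],"lid",(.517,.067,-.013),dz=.062))
c=np.array([.5167,.0666]);d=-.013;lx=np.array([np.cos(d),np.sin(d)]);ly=np.array([-lx[1],lx[0]])
h,sa,v=cv2.split(cv2.cvtColor(b["image"],cv2.COLOR_BGR2HSV))
blue=((h>105)&(h<128)&(sa>130)).astype(np.uint8)
for i in(-1,1):
    for j in(-1,1):
        P=cv2.convexHull(np.array([proj(b,np.append(c+(i*.06+e*.013)*lx+j*y*ly,z)) for e in(-1,1) for y,z in((.084,.077),(.107,.092))],np.float32))
        m=np.zeros_like(blue);cv2.fillConvexPoly(m,P.astype(int),1);print("clip",i,j,"open share",round((m&blue).sum()/m.sum(),2))
cv2.imwrite(f"pics/{sys.argv[1]}.png",cv2.resize(b["image"][70:280,170:380],(500,500)))
P=lambda i,j,z:(np.append(c+i*.06*lx+j*.103*ly,z),down(np.pi-.013))
plan([P(int(sys.argv[2]),int(sys.argv[3]),float(sys.argv[4])) ,P(int(sys.argv[2]),int(sys.argv[3]),.064)])
E
python3 clip.py c1 1 -1 .15
```

```text
[0.45860972 0.17064267 0.1708044 ] [ 0.93961404 -0.56280763 -0.90603501] [ 7.58788059e-01  1.17002649e-01 -4.94457816e-01 -2.97181015e-04
 -9.58187016e-01 -7.75631309e-01]
[ 0.5161382   0.06514219 -0.01582792] [0.9604458474750519]
clip -1 -1 open share 0.9
clip -1 1 open share 0.0
clip 1 -1 open share 0.86
clip 1 1 open share 0.8
rot [-0.   0.1 -0.2] shift [ 0.2058 -0.1203  0.0207]
rot [0. 0. 0.] shift [0.    0.    0.086]
```

View pics/c1.png

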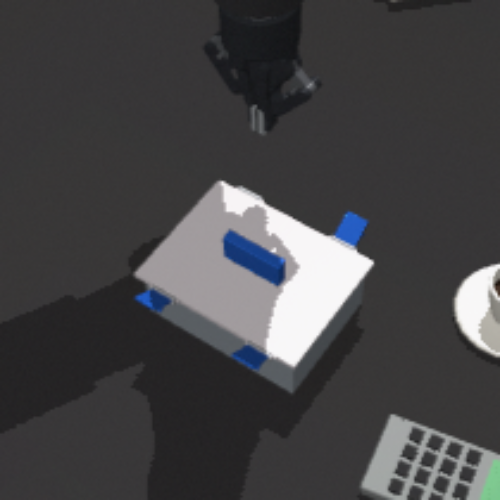

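The first clip is shut (no longer visible at the far edge near (240,195)), and the other three are still open. Now the diagonal one.

Request:
{"op": "drive_tool", "data": {"increments": [[[0,0,0],[0.02,-0.012,0],0],[[0,0,0],[0.05,-0.029,0],0],[[0,0,0],[0.085,-0.05,0],0],[[0,0,0],[0.12,-0.07,0],0],[[0,0,0],[0.155,-0.09,0],0],[[0,0,0],[0.19,-0.111,0.01],0],[[0,0.1,-0.2],[0.2058,-0.1203,0.021],0],[[0,0.1,-0.2],[0.2058,-0.1203,0.021],0]]}}

```text
time_s: 32.68
ee_pos: [0.5743, -0.0411, 0.1445]
eef_rot: [[-0.018, -1.0, -0.007], [-1.0, 0.018, -0.004], [0.004, 0.007, -1.0]]
ft_force: [0.9, -0.0, -0.1]
width: -0.0
finger_force: 0.0
```

Request:
{"op": "drive_tool", "data": {"increments": [[[0,0,0],[0,0,0],0],[[0,0,0],[0,0,0.02],0],[[0,0,0],[0,0,0.035],0],[[0,0,0],[0,0,0.048],0],[[0,0,0],[0,0,0.06],0],[[0,0,0],[0,0,0.073],0],[[0,0,0],[0,0,0.085],0],[[0,0,0],[0,0,0.086],0]]}}

```text
time_s: 33.35
ee_pos: [0.5729, -0.037, 0.0605]
eef_rot: [[-0.013, -1.0, -0.005], [-1.0, 0.013, -0.003], [0.003, 0.005, -1.0]]
ft_force: [-0.6, -0.6, -0.8]
width: 0.001
finger_force: 0.0
```

Request:
{"op": "drive_tool", "data": {"increments": [[[0,0,0],[0,0,0],0],[[0,0,0],[0,0,0],0],[[0,0,0],[0,0,-0.02],0],[[0,0,0],[0,0,-0.05],0],[[0,0,0],[0,0,-0.08],0],[[0,0,0],[0,0,-0.1],0],[[0,0,0],[0,0,-0.106],0],[[0,0,0],[0,0,-0.106],0]]}}

```text
time_s: 34.02
ee_pos: [0.5763, -0.037, 0.1718]
eef_rot: [[-0.013, -1.0, 0.004], [-1.0, 0.013, -0.002], [0.002, -0.004, -1.0]]
ft_force: [-1.1, 0.5, -0.4]
width: 0.0
finger_force: 0.0
```

```bash
python3 clip.py c2 -1 -1 .15
python3 - <<'E'
from plan import *
p=snapshot("wrist");cv2.imwrite("pics/c2w.png",p["image"])
E
```

```text
[ 0.57531176 -0.03714713  0.16990242] [ 0.72061608 -0.49031934 -1.17014017] [ 0.27615067  0.25812551 -0.31577956  0.00265748 -0.99629621 -0.29134593]
[ 0.51610076  0.06227864 -0.01187138] [0.8903648819686575]
clip -1 -1 open share 0.9
clip -1 1 open share 0.0
clip 1 -1 open share 0.33
clip 1 1 open share 0.81
rot [-0.1 -0.1 -0. ] shift [1.00e-04 1.20e-01 1.98e-02]
rot [0. 0. 0.] shift [0.    0.    0.086]
```

View pics/c2.png

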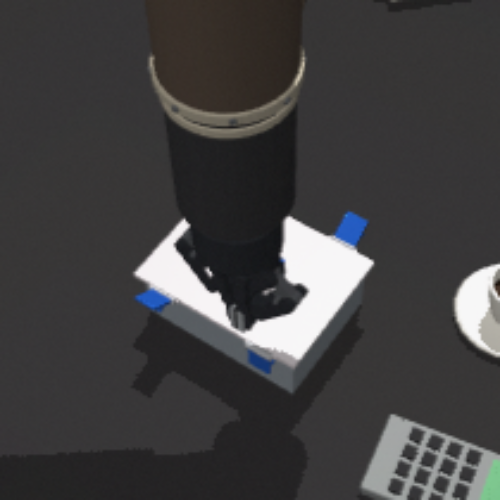

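The diagonal clip now hangs against the box at (260,360), shut. The two at (152,298) and (350,228) are open. Third clip next.

Request:
{"op": "drive_tool", "data": {"increments": [[[0,0,0],[0,0.015,0],0],[[0,0,0],[0,0.04,0],0],[[0,0,0],[0,0.07,0],0],[[0,0,0],[0,0.1,0.01],0],[[0,0,0],[0,0.115,0.02],0],[[0,0,0],[0,0.12,0.02],0],[[0,0,0],[0,0.12,0.02],0],[[0,0,0],[0,0.12,0.02],0]]}}

```text
time_s: 34.78
ee_pos: [0.4557, -0.0358, 0.1489]
eef_rot: [[-0.013, -1.0, -0.001], [-1.0, 0.013, -0.003], [0.003, 0.001, -1.0]]
ft_force: [0.0, 0.0, -0.1]
width: 0.003
finger_force: 0.0
```

Request:
{"op": "drive_tool", "data": {"increments": [[[0,0,0],[0,0,0.01],0],[[0,0,0],[0,0,0.025],0],[[0,0,0],[0,0,0.038],0],[[0,0,0],[0,0,0.05],0],[[0,0,0],[0,0,0.062],0],[[0,0,0],[0,0,0.074],0],[[0,0,0],[0,0,0.085],0],[[0,0,0],[0,0,0.086],0]]}}

```text
time_s: 35.45
ee_pos: [0.4551, -0.0363, 0.061]
eef_rot: [[-0.014, -1.0, -0.004], [-1.0, 0.014, -0.004], [0.004, 0.004, -1.0]]
ft_force: [-0.1, -0.6, -0.1]
width: 0.002
finger_force: 0.0
```

Request:
{"op": "drive_tool", "data": {"increments": [[[0,0,0],[0,0,0],0],[[0,0,0],[0,0,0],0],[[0,0,0],[0,0,-0.02],0],[[0,0,0],[0,0,-0.05],0],[[0,0,0],[0,0,-0.08],0],[[0,0,0],[0,0,-0.1],0],[[0,0,0],[0,0,-0.106],0],[[0,0,0],[0,0,-0.106],0]]}}

```text
time_s: 36.12
ee_pos: [0.4566, -0.0354, 0.1715]
eef_rot: [[-0.014, -1.0, 0.004], [-1.0, 0.014, -0.001], [0.001, -0.004, -1.0]]
ft_force: [-0.8, 0.0, -0.4]
width: 0.003
finger_force: 0.0
```

```bash
python3 clip.py c3 1 1 .15
```

```text
[ 0.45557976 -0.03561397  0.16984549] [ 0.8011728   0.03818304 -0.19100949] [ 0.35695358  0.06226083 -0.56072971  0.0026023  -0.94728317 -0.37241325]
[ 0.51622266  0.06450054 -0.01045049] [0.9517232481067686]
clip -1 -1 open share 0.19
clip -1 1 open share 0.0
clip 1 -1 open share 0.33
clip 1 1 open share 0.8
rot [-0.1 -0.1 -0.1] shift [-0.2061 -0.1196  0.0196]
rot [0. 0. 0.] shift [0.    0.    0.086]
```

Request:
{"op": "drive_tool", "data": {"increments": [[[0,0,0],[-0.02,-0.012,0],0],[[0,0,0],[-0.05,-0.029,0],0],[[0,0,0],[-0.085,-0.05,0],0],[[0,0,0],[-0.12,-0.07,0],0],[[0,0,0],[-0.155,-0.09,0],0],[[0,0,0],[-0.19,-0.11,0.01],0],[[0,0,0],[-0.206,-0.1196,0.02],0],[[0,0,0],[-0.206,-0.1196,0.02],0]]}}

```text
time_s: 36.83
ee_pos: [0.5778, 0.1711, 0.1436]
eef_rot: [[-0.012, -1.0, -0.006], [-1.0, 0.012, -0.005], [0.005, 0.006, -1.0]]
ft_force: [0.4, -0.1, -0.2]
width: -0.002
finger_force: 0.0
```

Request:
{"op": "drive_tool", "data": {"increments": [[[0,0,0],[0,0,0],0],[[0,0,0],[0,0,0.02],0],[[0,0,0],[0,0,0.035],0],[[0,0,0],[0,0,0.048],0],[[0,0,0],[0,0,0.06],0],[[0,0,0],[0,0,0.073],0],[[0,0,0],[0,0,0.085],0],[[0,0,0],[0,0,0.086],0]]}}

```text
time_s: 37.5
ee_pos: [0.5753, 0.1664, 0.0597]
eef_rot: [[-0.015, -1.0, -0.005], [-1.0, 0.015, -0.005], [0.005, 0.005, -1.0]]
ft_force: [-0.5, -1.2, -0.3]
width: -0.002
finger_force: 0.0
```

Request:
{"op": "drive_tool", "data": {"increments": [[[0,0,0],[0,0,0],0],[[0,0,0],[0,0,0],0],[[0,0,0],[0,0,-0.02],0],[[0,0,0],[0,0,-0.05],0],[[0,0,0],[0,0,-0.08],0],[[0,0,0],[0,0,-0.11],0],[[0,0,0],[0,0,-0.14],0],[[0,0,0],[0,0,-0.16],0]]}}

```text
time_s: 38.17
ee_pos: [0.5784, 0.1687, 0.2267]
eef_rot: [[-0.014, -1.0, 0.003], [-1.0, 0.014, -0.001], [0.001, -0.003, -1.0]]
ft_force: [0.6, 1.0, 0.2]
width: -0.003
finger_force: 0.0
```

Request:
{"op": "drive_tool", "data": {"increments": [[[0,0,0],[-0.02,0,0],0],[[0,0,0],[-0.05,0,0],0],[[0,0,0],[-0.08,0,0],0],[[0,0,0],[-0.11,0,0],0],[[0,0,0],[-0.13,0,0],0],[[0,0,0],[-0.13,0,0],0],[[0,0,0],[-0.13,0,0],0],[[0,0,0],[-0.13,0,0],0]]}}

```text
time_s: 38.83
ee_pos: [0.5792, 0.2982, 0.222]
eef_rot: [[-0.014, -1.0, -0.001], [-1.0, 0.014, -0.003], [0.003, 0.001, -1.0]]
ft_force: [-0.4, -0.9, 0.2]
width: -0.004
finger_force: 0.0
```

```bash
python3 clip.py c4 1 1 .15
python3 - <<'E'
from fit import *
b=snapshot("scene");q=snapshot("wrist")
H=hull(b["image"],"tray",(100,270,238,405));print(fit([(b,H)],"tray",(.59,-.385,2.992)))
cv2.imwrite("pics/f.png",cv2.resize(np.hstack([b["image"],q["image"]]),(800,300)))
E
```

```text
[0.5792386  0.29785673 0.22199137] [ 0.07386129 -0.6846274   0.17070028] [ 7.74477764e-01  3.36249958e-01 -7.56999009e-02  1.16057290e-03
 -1.16181618e+00 -7.89159365e-01]
[ 0.51594622  0.06374757 -0.01011581] [0.9462871180358341]
clip -1 -1 open share 0.19
clip -1 1 open share 0.0
clip 1 -1 open share 0.33
clip 1 1 open share 0.0
rot [ 0.1 -0.2 -0.1] shift [ 0.1288 -0.0007  0.0724]
rot [0. 0. 0.] shift [0.    0.    0.086]
(array([ 0.58907665, -0.38408304,  2.99202351]), [0.9798806200509682])
```

View pics/f.png

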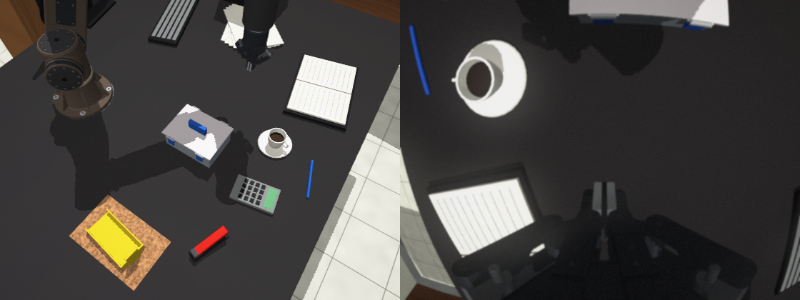

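The left picture shows the lid seated with two clips shut on the near side at (168,143) and (200,155). In the wrist view the two on the other side hang shut at (602,22) and (697,25). The tray is on its mat and the bystanders haven't moved.

```bash
python3 -c "
from rig import *
print(finish_job())"
```

```text
the job is handed in; nothing more can be done
None
```

The job is handed in: both erasers, the green sharpener and both stamps went into the box, the lid is seated with its four clips shut in diagonal order, the tray is back on its mat, and the cup, calculator and stapler look unmoved; no judging result came back.

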